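# Clamp a filter cartridge by ratchet

### The job

Lay the filter cartridge (round barrel with two square flanges) in the cradle of the ratchet clamp, let go of it, then turn the clamp's knob clockwise, tooth by tooth, until the sprung nozzle squeezes the cartridge against the end stop. Stop at the first tooth whose pawl holds it squeezed - one tooth more crushes the seals - and let go of the knob, leaving the other things on the bench alone.

Things in the scene. Friction and masses are not known exactly. Their poses are not given: they have to be found in the camera images.
- clamp: Ratchet clamp fixed on the bench: base plate 124 (x) x 330 (y) x 12 mm, origin under it. From -y to +y: ratchet wheel with knob, rack carriage with sprung nozzle, cradle, end stop. The end stop is set by hand anywhere in a range of about 20 mm, not measured. Heights over the bench: knob 100 mm, carriage 59, end stop 60
- cradle (a point): Centre of the cradle's floor, 20 mm over the bench, 65 mm to +y of the clamp's origin, axes as the clamp. A channel along y, 53.5 mm wide, with lips up to 30 mm over the bench. A cartridge with its origin here and its y along the clamp's y has at least 4 mm free at either end (before turning) and 2.7 mm at either side
- cartridge: Filter cartridge, 80 mm long along its y, 0.2 to 0.42 kg: round steel barrel 40 mm across and 60 mm long between two square flanges 48 x 48 x 10 mm. Origin at the centre of its underside, in the plane of the flanges' lower edges; barrel axis 24 mm above. Either way round is the same. Starts lying flat on the bench; grip it across the barrel
- knob_grip (a point): On the knob's vertical axis at the height to grip: 84 mm over the bench, 95 mm to -y of the clamp's origin. The black bar grip is 46 mm long (this point's x), 14 mm thick (its y) and 36 mm high (64 to 100 mm over the bench). The point turns with the knob; at tooth 0 its x is the clamp's x. Clockwise from above tightens
- knob: The knob with its ratchet wheel: 84 mm across, top 44 mm over the bench, 12 teeth 30 degrees apart; origin on its axis. Starts turned 2 to 38 degrees clockwise of tooth 0. Pawl and friction take 0.03 to 0.06 N m, so it stays where it is left until the nozzle's load turns it back onto the last tooth passed
- pawl: Sprung pawl beside the wheel, a dark finger 45 mm long; origin at its pivot. It clicks over a tooth each time the knob passes a multiple of 30 degrees clockwise from tooth 0, is surely in 5 degrees later, and then stops the wheel from turning back past that tooth. The load eases as the knob falls back onto the tooth: what is touched only beyond it is not held
- carriage: Rack carriage that bears the nozzle; origin at the centre of the relaxed nozzle's face. Moves to the clamp's +y by 18 mm per radian of the knob (9.4 mm a tooth); each newton at the nozzle takes 0.018 N m at the knob
- nozzle: Sprung nozzle, rubber disc 28 mm across; origin at the centre of its face, 44 mm over the bench on the cradle's centre line. It first slides the cartridge along the cradle (1 to 4 N) to the end stop, then gives way at about 10 N, plus 0.7 N per mm: the first tooth that squeezes holds 10 to 17 N, the next 17 to 23 N
- steel_pot: bystander: steel pot 90 mm across, 75 mm high, origin under its centre
- rinse_bottle: bystander: white bottle 60 mm across, 150 mm high, origin under its centre
- sample_jar: bystander: jar 68 mm across, 80 mm high, origin under its centre
- spanner: bystander: spanner 170 mm long, lying flat
- brush: bystander: brush 180 mm long, lying flat
- hose_ring: bystander: steel ring 64 mm across, 18 mm high
- oil_can: bystander: aluminium can 56 mm across, 100 mm high
Things that resemble listed ones, but are neither listed nor needed, are in the scene too. Leave any red, turquoise or yellow look-alike of the cartridge alone.

How it is judged:
By the outcome, as a careful person would: the job done as asked, in the order asked, and still so for the second after the job is handed in, with the robot touching nothing.
It also fails if it takes over 58 s, if anything falls off the work surface, if the arm or the gripper's body presses on something with over 40 N, if the wrist force passes 120 N, or if a joint passes its speed limit or range.

### The arm

A 6-joint arm with a two-finger parallel gripper is mounted at the origin on the work surface. World frame = base frame: x ahead of the robot, y to its left, z up, the work surface at z = 0. Lengths are in m, angles in rad, forces in N, time in s.
With the tool pointing down it reaches from about 0.25 to 0.775 m from the base axis. Payload 4 kg.
Tool frame: the origin (TCP) lies midway between the tips of the shut fingers; the grasp point (between the pads) lies 19 mm behind it; z points along the fingers, y is the direction in which the jaws open and shut (so a half turn about z gives the same grasp; the last joint's range is limited). The gripper opens to 94 mm and grips with 3 to 60 N. Pads are 16 mm wide; open, the fingers measure 119 mm over their backs; the gripper's body (75 mm by 177 mm) begins 78 mm behind the grasp point.
Start: joints at [-1.213, 0.087, 1.371, -0, 1.684, -0.103], TCP at [0.245, -0.493, 0.206] pointing down, gripper open.
Joint ranges: [-3.1, 3.1], [-0.76, 2.03], [0.27, 2.55], [-1.08, 4.22], [0.17, 2.65], [-2.57, 2.57]. Speed limits (rad/s): [2.79, 2.79, 3.14, 3.14, 3.14, 3.14].

### API

Orientations are given as a rotation vector (axis times angle).
In Python, from rig import bot gives the robot as it stands.
- The arm moves only by the tool drive_tool, never from a script. Its argument "increments" is a list of rows, each an object with "xyz": the shift along the tool's x, y, z normalised to -1 to 1, where 1 is 250 mm, a list of three; "angular": the turn, a rotation vector about the tool's x, y, z normalised to -1 to 1, where 1 is 60 degrees, a list of three. A call has 1 to 12 rows; each row is the pose to reach, as a shift and turn from the pose commanded when the call began, along the tool's axes at that moment; what a row does not reach only later rows make up. A row lasts 1/8 s, in which the tool goes at most 62.5 mm and 10.7 degrees, less where a joint would pass 70% of its speed; a pose out of reach is approached as far as the arm can. A call with a number of a shift or a turn outside -1 to 1 is refused whole. A call with a gripper value outside its range is refused whole. "fingers" is the opening, from 0 (shut) to 1 (fully open), set as the call begins (left out, the last holds). The fingers move at their own pace and stop on an object; the grip force is fixed at half the most. Time passes only in rows, so rows that repeat a pose let the fingers close. It gives the time, the measured TCP pose, the force and the opening at its end, in the units of the state.
- bot.read_state(): the state, without advancing time (a new reading comes with each control period).
- bot.get_image(name): name is "scene" or "top"; returns the picture (420x560x3 uint8, red, green, blue); there is no depth.
- bot.camera_model(name): a dict with "intrinsics" (3x3 intrinsics, pixels), "view" (4x4, takes a point from world to camera coordinates). Camera axes: x right, y down, z forward; pixel columns grow to the right and rows downward; lengths in m; the calibration is good to about 2 mm. A picture is of the moment at which its call begins. camera_model takes no time and is no camera call.
- bot.close_job(): hands the job in, once; it reports no verdict.
The state is a dict: "time_s": time; "joint_pos": joint angles; "qvel": joint speeds; "effort": joint torques, N m; "position": TCP position; "tcp_rot": TCP orientation; "ft_force": force on the tool from outside, world axes, zero at the start; "moment": the same for the moment, N m; "gripper_width": finger opening in m.
Only numpy, scipy, OpenCV 4.12 (cv2) and the standard library are available. Lean on these libraries where they do the work, as an engineer would, in place of code of your own. Each camera call takes 0.05 s, during which the arm holds its last target.

## Working session

There is one attempt and no reset: what is moved stays moved. The work goes in short steps, Python scripts to look and compute and a tool call to move; the robot and the scene stay as the last step left them, time stands still between calls to the robot, and variables do not carry over. Pictures are saved under pics/ and viewed, and the job is handed in when it is done.

Besides the shell and the picture viewer there is one more tool, called after ">>>" as a command line: name --argument value ..., lists and objects as JSON in quotes. drive_tool: Moves the arm, as the interface text tells. Its arguments: {"type":"object","properties":{"increments":{"type":"array"},"fingers":{"type":"number"}},"required":["increments"]}

```bash
mkdir -p pics; ls; python3 - <<'E'
from rig import bot
import cv2
for n in("scene","top"):
    im=bot.get_image(n); cv2.imwrite(f"pics/{n}0.png",im[:,:,::-1]); print(bot.camera_model(n))
print(bot.read_state())
E
```

```text
pics
{'intrinsics': array([[529.18488474,   0.        , 273.97237041],
       [  0.        , 529.18488474, 211.12008706],
       [  0.        ,   0.        ,   1.        ]]), 'view': array([[ 0.65478947,  0.75580032, -0.00407754, -0.38001438],
       [ 0.62115964, -0.54120107, -0.56679988, -0.31596041],
       [-0.4305943 ,  0.36860179, -0.82384542,  1.77550534],
       [ 0.        ,  0.        ,  0.        ,  1.        ]])}
{'intrinsics': array([[476.38768566,   0.        , 275.31658752],
       [  0.        , 476.38768566, 213.87335086],
       [  0.        ,   0.        ,   1.        ]]), 'view': array([[ 0.00664291, -0.99996803, -0.00445134, -0.00560575],
       [-0.99114873, -0.00599396, -0.13262076,  0.5606448 ],
       [ 0.13258983,  0.00529293, -0.99115686,  1.37204642],
       [ 0.        ,  0.        ,  0.        ,  1.        ]])}
{'time_s': 0.1, 'joint_pos': array([-1.21312148e+00,  8.78665667e-02,  1.37207588e+00, -6.28473844e-05,
        1.68360352e+00, -1.03107521e-01]), 'qvel': array([-0.00055537, -0.00042391, -0.00281575,  0.00132391, -0.00029172,
        0.00026523]), 'effort': array([ 2.65979375e-03, -3.41252339e+01, -3.03301156e+01,  7.20659201e-02,
        3.04878491e-02, -8.89058674e-05]), 'position': array([ 0.24435667, -0.49218921,  0.20444298]), 'tcp_rot': array([-3.05670666e+00, -7.16957670e-01,  4.86498423e-04]), 'ft_force': array([ 0.29709157, -0.15601701, -0.50583015]), 'moment': array([-0.00349727,  0.03312529,  0.01124969]), 'gripper_width': 0.09412812808281748}
```

View pics/scene0.png

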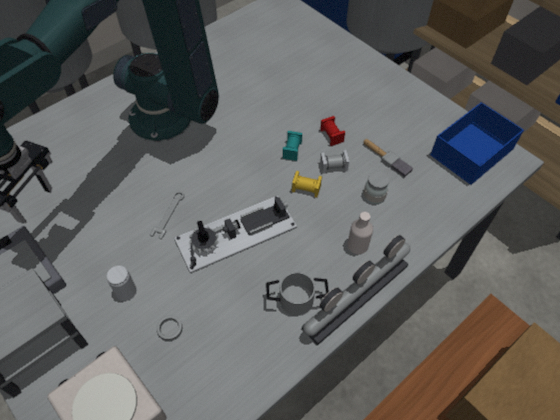

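View pics/top0.png

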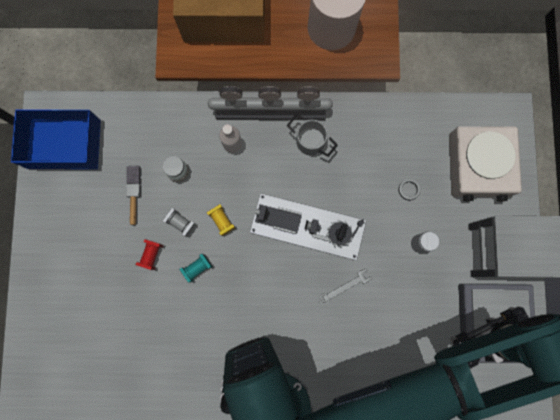

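The steel cartridge is at scene (334,161) and top (180,222), with red, turquoise and yellow look-alikes around it. The clamp is at scene (237,233) and top (308,226). I'll zoom in on these to measure them.

```bash
cat > h.py <<'E'
import numpy as np, cv2
from rig import bot
def ray(n,uv):
    c=bot.camera_model(n);K=c["intrinsics"];V=c["view"];R=V[:3,:3]
    o=-R.T@V[:3,3]; d=R.T@np.linalg.inv(K)@np.array([uv[0],uv[1],1.]); return o,d
def onz(n,uv,z):
    o,d=ray(n,uv); return o+d*(z-o[2])/d[2]
def proj(n,p):
    c=bot.camera_model(n); q=c["view"][:3,:3]@np.asarray(p,float)+c["view"][:3,3]; q=c["intrinsics"]@q; return q[:2]/q[2]
def tri(u1,u2):
    A=[];b=[]
    M=np.zeros((3,3));v=np.zeros(3)
    for n,u in(("scene",u1),("top",u2)):
        o,d=ray(n,u);d/=np.linalg.norm(d);P=np.eye(3)-np.outer(d,d);M+=P;v+=P@o
    return np.linalg.solve(M,v)
def crop(src,dst,x0,y0,w,h,s):
    im=cv2.imread(src)[y0:y0+h,x0:x0+w]; cv2.imwrite(dst,cv2.resize(im,None,fx=s,fy=s,interpolation=cv2.INTER_CUBIC))
E
python3 - <<'E'
from h import *
crop("pics/top0.png","pics/tc1.png",150,180,225,100,3.5)
crop("pics/scene0.png","pics/sc1.png",165,110,200,160,3.7)
im=cv2.imread("pics/top0.png"); g=cv2.cvtColor(im,cv2.COLOR_BGR2GRAY)
# clamp plate: bright
m=((g>165)).astype(np.uint8); m[:180]=0;m[290:]=0;m[:,:235]=0;m[:,380:]=0
m=cv2.morphologyEx(m,cv2.MORPH_CLOSE,np.ones((3,3)))
c=max(cv2.findContours(m,0,2)[0],key=cv2.contourArea); r=cv2.minAreaRect(c); print(r)
P=np.array([onz("top",p,.012)[:2] for p in cv2.boxPoints(r)]);print(P.round(4)); print(np.linalg.norm(P-np.roll(P,-1,0),axis=1),P.mean(0))
E
```

```text
((307.968994140625, 226.035400390625), (109.50904846191406, 40.13508605957031), 14.620875358581543)
[[ 0.5099  0.0739]
 [ 0.6282  0.0448]
 [ 0.5458 -0.2745]
 [ 0.4294 -0.2423]]
[0.12185543 0.32973882 0.12081242 0.32621065] [ 0.52832197 -0.09953289]
```

View pics/tc1.png

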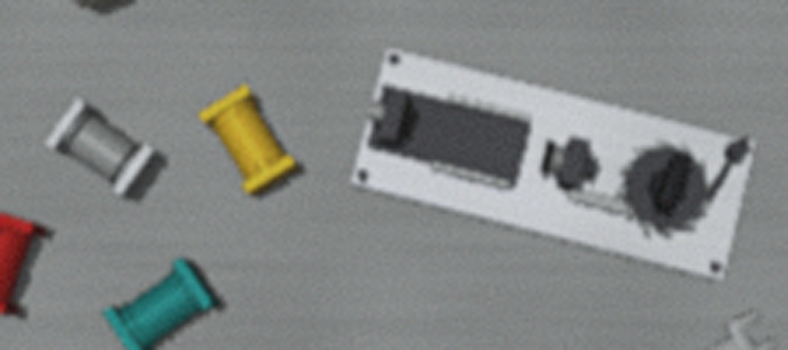

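View pics/sc1.png

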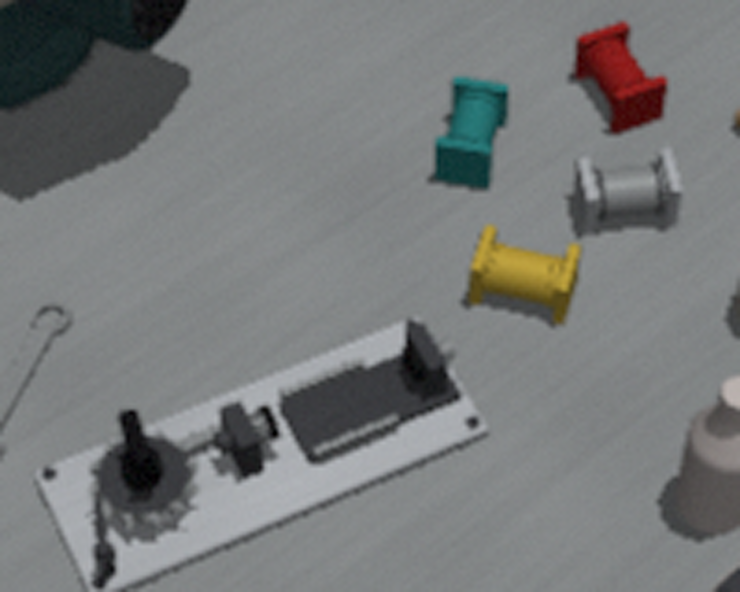

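```bash
python3 - <<'E'
from h import *
for uv in [(175,239.2),(277.2,196),(297.4,226.8)]: print(onz("scene",uv,.012).round(4))
# cartridge
im=cv2.imread("pics/top0.png"); g=cv2.cvtColor(im,cv2.COLOR_BGR2GRAY)
s=g[200:240,155:205]
for T in (150,165,180):
    m=(g>T).astype(np.uint8); k=np.zeros_like(m);k[203:240,158:202]=1;m*=k
    cs=sorted(cv2.findContours(m,0,2)[0],key=cv2.contourArea)[-2:]
    C=[]
    for c in cs:
        r=cv2.minAreaRect(c); C.append(onz("top",r[0],.048)); print(T,cv2.contourArea(c),r,C[-1].round(4),[onz("top",p,.048)[:2].round(4) for p in cv2.boxPoints(r)])
    if len(C)==2: d=C[1]-C[0]; print("mid",(C[0]+C[1])/2,np.linalg.norm(d),np.degrees(np.arctan2(d[1],d[0])))
crop("pics/top0.png","pics/tc2.png",155,200,55,42,14)
crop("pics/scene0.png","pics/sc2.png",312,140,45,38,16)
E
```

```text
[ 0.4353 -0.2427  0.012 ]
[0.5109 0.073  0.012 ]
[0.6308 0.0449 0.012 ]
150 30.5 ((187.34613037109375, 227.73074340820312), (3.0508511066436768, 15.254256248474121), 33.6900634765625) [0.5168 0.2551 0.048 ] [array([0.5005, 0.2707]), array([0.538 , 0.2471]), array([0.5331, 0.2395]), array([0.4956, 0.2631])]
150 33.5 ((167.96153259277344, 214.8076629638672), (3.0508511066436768, 15.808956146240234), 33.6900634765625) [0.5546 0.3133 0.048 ] [array([0.5375, 0.3293]), array([0.5767, 0.3049]), array([0.5717, 0.2973]), array([0.5326, 0.3216])]
mid [0.53566472 0.28419654 0.048     ] 0.0693883602573079 56.9918161886907
165 22.0 ((187.3845977783203, 227.92306518554688), (2.2188007831573486, 14.976905822753906), 33.690067291259766) [0.5162 0.255  0.048 ] [array([0.4996, 0.2693]), array([0.5364, 0.2461]), array([0.5328, 0.2406]), array([0.496 , 0.2638])]
165 22.5 ((167.8400115966797, 214.8800048828125), (2.4000000953674316, 14.40000057220459), 36.869895935058594) [0.5543 0.3136 0.048 ] [array([0.5393, 0.3286]), array([0.5736, 0.3044]), array([0.5694, 0.2986]), array([0.5351, 0.3228])]
mid [0.53527402 0.28430616 0.048     ] 0.0699805578038991 56.9666319150422
180 11.0 ((168.0, 214.5), (1.6641007661819458, 13.590154647827148), 33.6900634765625) [0.5555 0.3132 0.048 ] [array([0.54  , 0.3258]), array([0.5737, 0.3048]), array([0.571 , 0.3006]), array([0.5373, 0.3216])]
180 11.5 ((187.23077392578125, 228.15382385253906), (1.6641007661819458, 14.422204971313477), 33.6900634765625) [0.5155 0.2554 0.048 ] [array([0.4992, 0.2686]), array([0.5346, 0.2463]), array([0.5319, 0.2421]), array([0.4965, 0.2645])]
mid [0.53549777 0.28430619 0.048     ] 0.07027543962257143 -124.65252564225004
```

View pics/tc2.png

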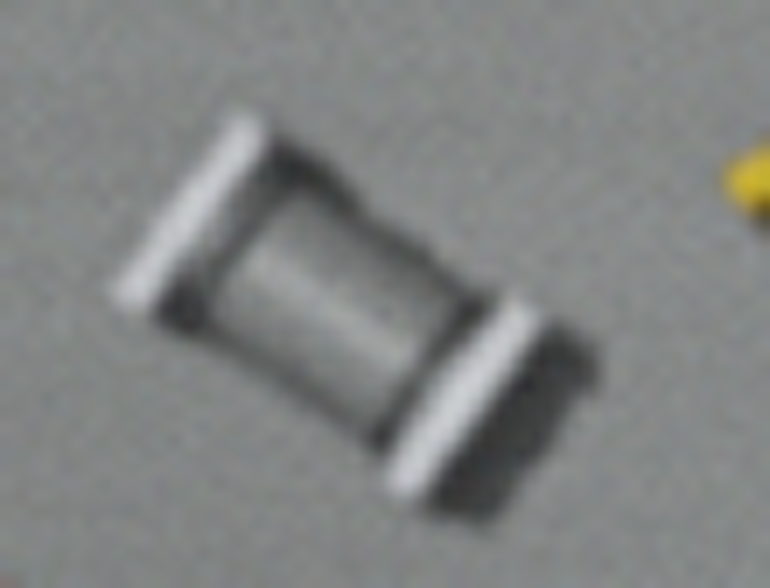

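View pics/sc2.png

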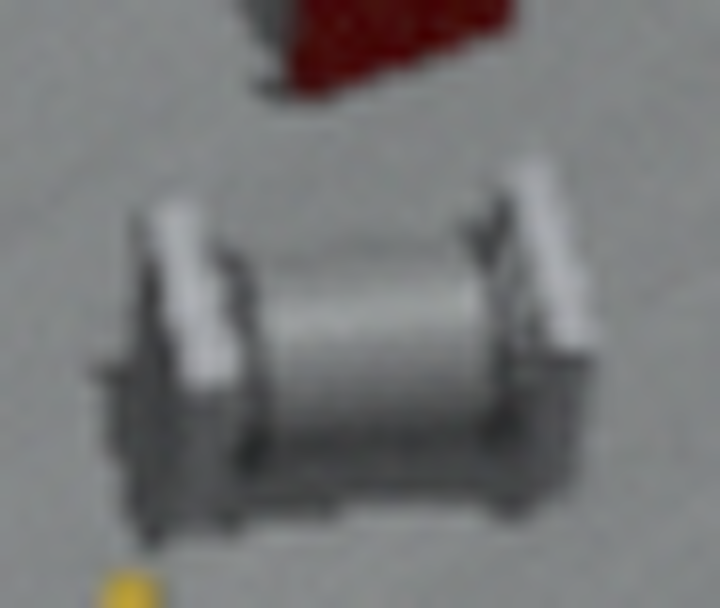

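The cartridge centre measures about (0.5355, 0.284) with its axis at 57°, and the flanges are 70 mm apart as they should be. The two views disagree on the clamp by about 4 mm in x, so I'll fit the plate properly in both.

```bash
python3 - <<'E'
from h import *
cp=lambda n,x,y,x0,y0,s:((x+.5)/s-.5+x0,(y+.5)/s-.5+y0)
a=onz("scene",cp(0,195,295,312,140,16),.048);b=onz("scene",cp(0,553,258,312,140,16),.048);print("cart scene",a,b,(a+b)/2,np.linalg.norm(a-b))
for n,box,big in (("top",(235,180,380,280),0),("scene",(165,185,310,280),0)):
    im=cv2.imread(f"pics/{n}0.png"); g=cv2.cvtColor(im,cv2.COLOR_BGR2GRAY)
    x0,y0,x1,y1=box; sub=g[y0:y1,x0:x1]; S=6
    up=cv2.resize(sub,None,fx=S,fy=S,interpolation=cv2.INTER_CUBIC)
    bgv=np.median(sub); top=np.percentile(sub,90)
    T=(bgv+top)/2; 
    m=(cv2.GaussianBlur(up,(0,0),3)>T).astype(np.uint8)
    c=max(cv2.findContours(m,0,2)[0],key=cv2.contourArea)
    h=cv2.convexHull(c)[:,0]
    h=(h+.5)/S-.5+[x0,y0]
    P=np.array([onz(n,p,.012)[:2] for p in h],np.float32)
    r=cv2.minAreaRect(P); print(n,bgv,top,r); print(cv2.boxPoints(r).round(4))
crop("pics/top0.png","pics/tc3.png",240,190,135,75,5.9)
crop("pics/scene0.png","pics/sc3.png",170,190,132,80,6)
E
```

```text
cart scene [0.5157125  0.25631569 0.048     ] [0.55390657 0.3140778  0.048     ] [0.53480953 0.28519674 0.048     ] 0.0692477405363347
top 133.0 194.0 ((0.528365969657898, -0.09889866411685944), (0.3280128240585327, 0.12207422405481339), 75.80718994140625)
[[ 0.429  -0.2429]
 [ 0.5473 -0.2729]
 [ 0.6278  0.0451]
 [ 0.5094  0.0751]]
scene 133.0 168.0 ((0.5473107695579529, -0.09550271928310394), (0.31442129611968994, 0.08142782002687454), 76.03477478027344)
[[ 0.4699 -0.2382]
 [ 0.5489 -0.2579]
 [ 0.6248  0.0472]
 [ 0.5457  0.0669]]
```

View pics/tc3.png

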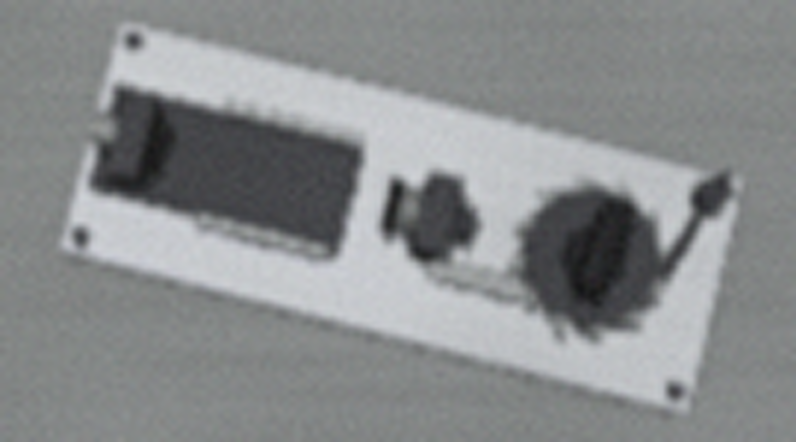

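View pics/sc3.png

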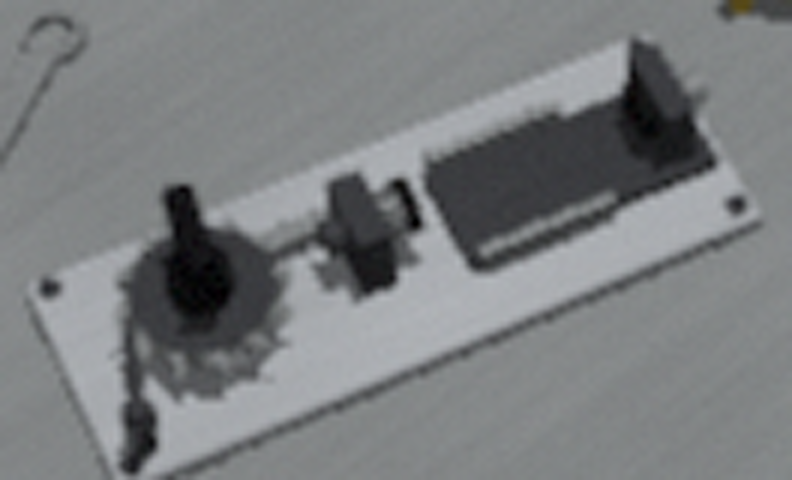

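```bash
python3 - <<'E'
from h import *
cp=lambda x,y,x0,y0,s:((x+.5)/s-.5+x0,(y+.5)/s-.5+y0)
T=[cp(x,y,240,190,5.9) for x,y in((133,40),(675,390),(80,236))]
S=[cp(x,y,170,190,6) for x,y in((736,205),(50,288))]
t=[onz("top",u,.012) for u in T]; s=[onz("scene",u,.012) for u in S]
print(t,s); print((t[0]+t[1])/2,(s[0]+s[1])/2)
for i in(0,1): print("tri",tri(S[i],T[i]))
# cradle floor & lips in top : lip strip ends
for p in [(198,222),(330,255),(230,103),(362,140)]: print(onz("top",cp(*p,240,190,5.9),.03).round(4))
# knob bar top: top view ends ; scene top centre
print("bar", [onz("top",cp(*p,240,190,5.9),.1).round(4) for p in((612,200),(585,290))])
print("bar scene",[onz("scene",cp(*p,170,190,6),.1).round(4) for p in((178,190),(205,275))])
E
cat > /dev/null; python3 - <<'E'
import sys; sys.path.insert(0,'.')
import os; os.chdir('.')
from h import *
im=cv2.imread("pics/top0.png")[215:250,325:358]
im=cv2.convertScaleAbs(im,alpha=2.2,beta=-20)
cv2.imwrite("pics/kt.png",cv2.resize(im,None,fx=16,fy=16,interpolation=cv2.INTER_CUBIC))
im=cv2.imread("pics/scene0.png")[215:260,185:222]
im=cv2.convertScaleAbs(im,alpha=2.2,beta=-20)
cv2.imwrite("pics/ks.png",cv2.resize(im,None,fx=13,fy=13,interpolation=cv2.INTER_CUBIC))
E
```

```text
[array([0.61729325, 0.0383721 , 0.012     ]), array([ 0.43997469, -0.23679899,  0.012     ]), array([0.51611001, 0.06427778, 0.012     ])] [array([0.61338908, 0.04075412, 0.012     ]), array([ 0.43633718, -0.23341265,  0.012     ])]
[ 0.52863397 -0.09921344  0.012     ] [ 0.52486313 -0.09632926  0.012     ]
tri [0.61622736 0.03810543 0.01796378]
tri [ 0.43993152 -0.23535057  0.01837979]
[0.5217 0.0042 0.03  ]
[ 0.5055 -0.0621  0.03  ]
[ 0.5822 -0.0116  0.03  ]
[ 0.5638 -0.0782  0.03  ]
bar [array([ 0.5261, -0.1941,  0.1   ]), array([ 0.483 , -0.1807,  0.1   ])]
bar scene [array([ 0.4852, -0.1818,  0.1   ]), array([ 0.5291, -0.1994,  0.1   ])]
```

View pics/kt.png

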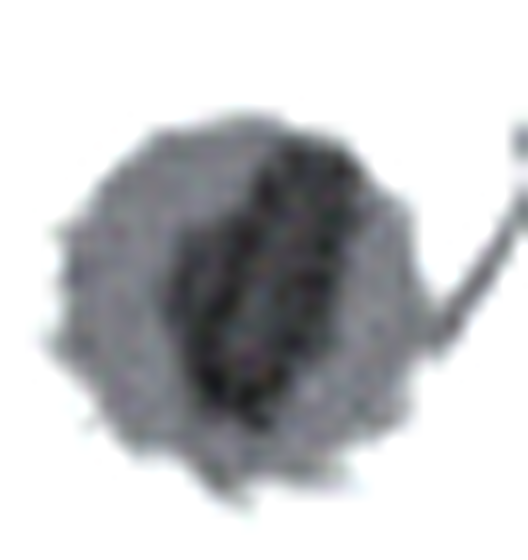

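View pics/ks.png

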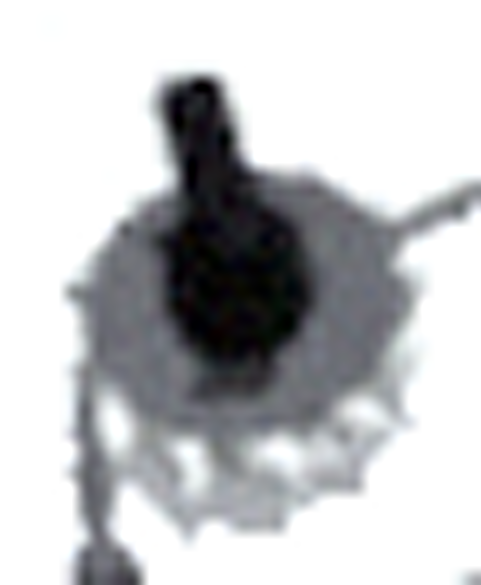

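Clamp centre is about (0.528, -0.099) with its y heading at 75.7°. The views still differ by 3–4 mm, so I'll check again with the cartridge held. Next is a helper for the moves, then off to the cartridge.

```bash
cat >> h.py <<'E'
from scipy.spatial.transform import Rotation as Ro
def plan(x,y,z,head):
    "head: heading (deg) of tool y; prints normalised shift/turn from measured pose"
    s=bot.read_state(); R=Ro.from_rotvec(s["tcp_rot"]).as_matrix(); p=s["position"]
    h=np.radians(head); Y=np.array([np.cos(h),np.sin(h),0]);Z=np.array([0,0,-1.]);X=np.cross(Y,Z)
    T=np.c_[X,Y,Z]; d=R.T@(np.array([x,y,z])-p)/.25; a=Ro.from_matrix(R.T@T).as_rotvec(degrees=True)/60
    print("t",round(s["time_s"],2),"at",p.round(4),"yhead",np.degrees(np.arctan2(R[1,1],R[0,1])).round(2),"F",s["ft_force"].round(2),"M",s["moment"].round(3),"w",round(s["gripper_width"],4))
    print("xyz",d.round(4).tolist(),"ang",a.round(4).tolist(),"rows",np.linalg.norm(d)*4, np.linalg.norm(a)*60/10.7)
E
python3 -c "
from h import *
plan(.5355,.2845,.2,-33.2)"
```

```text
t 0.1 at [ 0.2444 -0.4922  0.2044] yhead -63.6 F [ 0.3  -0.16 -0.51] M [-0.003  0.033  0.011] w 0.0941
xyz [2.4245, -2.2649, 0.0225] ang [-0.0018, -0.0006, -0.5067] rows 13.271614853854821 2.8410951643271707
```

>>> drive_tool --increments '[{"xyz":[0.99,-0.92,0],"angular":[0,0,-0.1]},{"xyz":[0.99,-0.92,0],"angular":[0,0,-0.1]},{"xyz":[0.99,-0.92,0],"angular":[0,0,-0.1]},{"xyz":[0.99,-0.92,0],"angular":[0,0,-0.1]},{"xyz":[0.99,-0.92,0],"angular":[0,0,-0.1]},{"xyz":[0.99,-0.92,0],"angular":[0,0,-0.1]},{"xyz":[0.99,-0.92,0],"angular":[0,0,-0.1]}]' --fingers 0.75

```text
time_s: 0.98
position: [0.3642, -0.1752, 0.2053]
tcp_rot: [-3.015, -0.882, 0.0]
ft_force: [0.3, 0.0, -0.2]
gripper_width: 0.0706
```

```bash
python3 -c "
from h import *
plan(.5355,.2845,.2,-33.2)"
```

```text
t 0.97 at [ 0.3642 -0.1752  0.2053] yhead -57.38 F [ 0.33  0.02 -0.2 ] M [ 0.032  0.039 -0.007] w 0.0706
xyz [1.5685, -1.1791, 0.0208] ang [-0.0001, 0.0002, -0.4029] rows 7.849437666187017 2.2594911321067643
```

>>> drive_tool --increments '[{"xyz":[1.0,-0.75,0],"angular":[0,0,-0.2]},{"xyz":[1.0,-0.75,0],"angular":[0,0,-0.4]},{"xyz":[1.0,-0.75,0],"angular":[0,0,-0.4]},{"xyz":[1.0,-0.75,0],"angular":[0,0,-0.4]},{"xyz":[1.0,-0.75,0],"angular":[0,0,-0.4]},{"xyz":[1.0,-0.75,0],"angular":[0,0,-0.4]}]'

```text
time_s: 1.72
position: [0.4753, 0.1177, 0.2042]
tcp_rot: [-2.764, -1.491, 0.003]
ft_force: [-0.4, 0.3, -0.4]
gripper_width: 0.0708
```

```bash
python3 -c "
from h import *
plan(.5355,.2845,.12,-33.2)"
```

```text
t 1.73 at [0.4753 0.1177 0.2042] yhead -33.33 F [-0.42  0.33 -0.38] M [-0.047 -0.027  0.019] w 0.0708
xyz [0.69, -0.1648, 0.3362] ang [-0.0016, 0.0012, -0.0022] rows 3.1401177951402555 0.016605438282620212
```

>>> drive_tool --increments '[{"xyz":[0.25,-0.05,0.05],"angular":[0,0,0]},{"xyz":[0.5,-0.11,0.15],"angular":[0,0,0]},{"xyz":[0.69,-0.165,0.3362],"angular":[0,0,0]},{"xyz":[0.69,-0.165,0.3362],"angular":[0,0,0]},{"xyz":[0.69,-0.165,0.3362],"angular":[0,0,0]}]'

```text
time_s: 2.35
position: [0.5358, 0.2802, 0.1204]
tcp_rot: [2.769, 1.482, -0.004]
ft_force: [0.3, -0.2, 0.4]
gripper_width: 0.0704
```

```bash
python3 -c "
from h import *
plan(.5355,.2845,.014,-33.2)
for n in('scene','top'):
    cv2.imwrite(f'pics/{n}1.png',bot.get_image(n)[:,:,::-1])
crop('pics/top1.png','pics/a1.png',110,150,170,130,4)
crop('pics/scene1.png','pics/a2.png',270,80,130,110,5)
"
```

```text
t 2.35 at [0.5358 0.2802 0.1204] yhead -33.67 F [ 0.29 -0.18  0.41] M [-0.056 -0.064  0.021] w 0.0704
xyz [0.0147, -0.0103, 0.4255] ang [-0.0006, 0.0028, -0.0078] rows 1.7037030957180765 0.04672525729285326
```

View pics/a1.png

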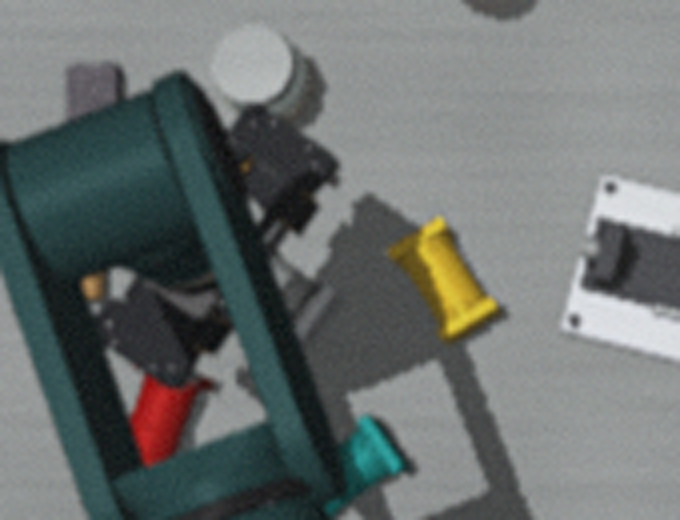

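View pics/a2.png

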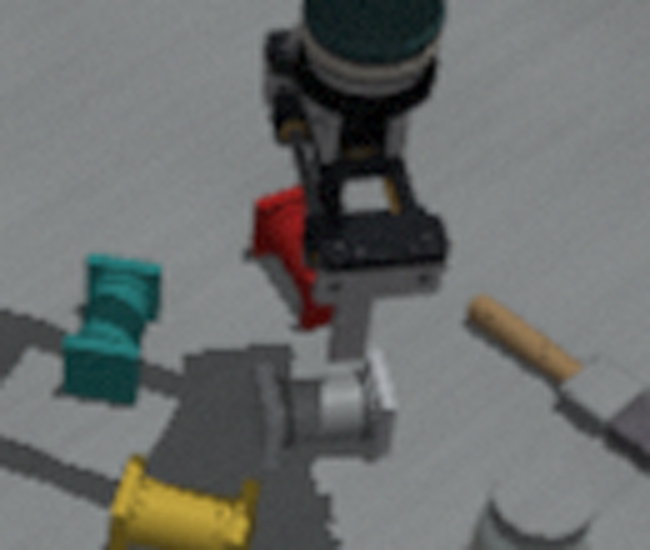

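>>> drive_tool --increments '[{"xyz":[0.0147,-0.01,0.1],"angular":[0,0,-0.008]},{"xyz":[0.0147,-0.01,0.25],"angular":[0,0,-0.008]},{"xyz":[0.0147,-0.01,0.35],"angular":[0,0,-0.008]},{"xyz":[0.0147,-0.01,0.4255],"angular":[0,0,-0.008]},{"xyz":[0.0147,-0.01,0.4255],"angular":[0,0,-0.008]},{"xyz":[0.0147,-0.01,0.4255],"angular":[0,0,-0.008]}]'

```text
time_s: 3.2
position: [0.5369, 0.2867, 0.0169]
tcp_rot: [2.762, 1.495, 0.005]
ft_force: [-0.6, -0.7, -0.1]
gripper_width: 0.0703
```

```bash
python3 -c "
from h import *
plan(.5355,.2845,.014,-33.2)
for n in('scene',):
    cv2.imwrite(f'pics/{n}2.png',bot.get_image(n)[:,:,::-1])
crop('pics/scene2.png','pics/a3.png',290,100,90,80,8)
"
```

```text
t 3.2 at [0.5369 0.2867 0.0169] yhead -33.15 F [-0.64 -0.71 -0.08] M [ 0.002 -0.04  -0.004] w 0.0703
xyz [-0.0103, 0.0001, 0.0115] ang [0.0018, -0.0023, 0.0009] rows 0.06157262464530756 0.017102694358456814
```

View pics/a3.png

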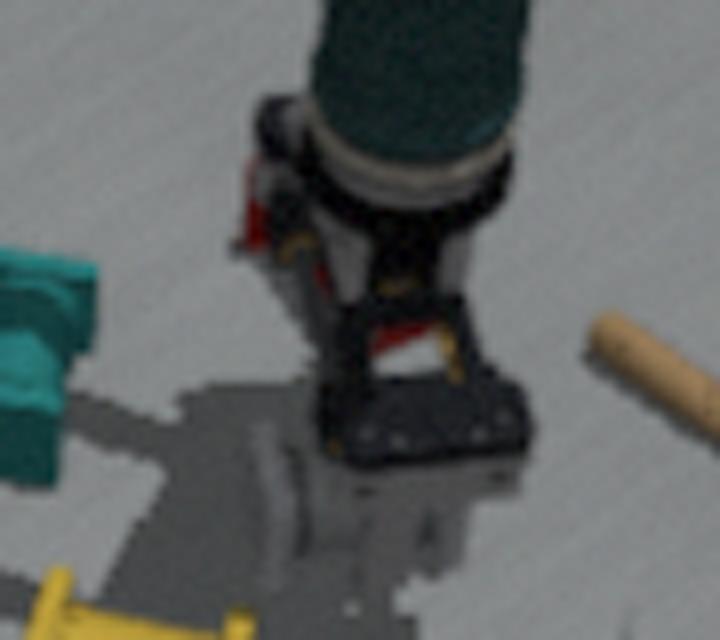

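The gripper straddles the barrel with no contact force. Now a small correction, then close.

>>> drive_tool --increments '[{"xyz":[-0.01,0,0.01],"angular":[0,0,0]},{"xyz":[-0.01,0,0.01],"angular":[0,0,0]}]'

```text
time_s: 3.5
position: [0.5343, 0.2845, 0.0128]
tcp_rot: [2.762, 1.496, 0.0]
ft_force: [0.3, 0.4, -0.7]
gripper_width: 0.0705
```

>>> drive_tool --increments '[{"xyz":[0,0,0],"angular":[0,0,0]},{"xyz":[0,0,0],"angular":[0,0,0]},{"xyz":[0,0,0],"angular":[0,0,0]},{"xyz":[0,0,0],"angular":[0,0,0]},{"xyz":[0,0,0],"angular":[0,0,0]},{"xyz":[0,0,0],"angular":[0,0,0]}]' --fingers 0.3

```text
time_s: 4.25
position: [0.5339, 0.2848, 0.0125]
tcp_rot: [-2.762, -1.496, 0.001]
ft_force: [-2.4, 0.9, 0.7]
gripper_width: 0.0396
```

```bash
python3 -c "
from h import *
plan(.5355,.2845,.13,-33.2)"
```

```text
t 4.25 at [0.5339 0.2848 0.0125] yhead -33.12 F [-2.4   0.91  0.71] M [ 0.171  0.343 -0.096] w 0.0396
xyz [0.0026, 0.0057, -0.4701] ang [-0.0008, 0.0002, 0.0014] rows 1.880536053158933 0.00883189113207165
```

>>> drive_tool --increments '[{"xyz":[0,0,-0.1],"angular":[0,0,0]},{"xyz":[0,0,-0.3],"angular":[0,0,0]},{"xyz":[0,0,-0.55],"angular":[0,0,0]},{"xyz":[0,0,-0.55],"angular":[0,0,0]}]'

```text
time_s: 4.75
position: [0.5381, 0.2857, 0.1569]
tcp_rot: [2.76, 1.495, 0.022]
ft_force: [0.4, 0.4, -2.6]
gripper_width: 0.0393
```

```bash
python3 -c "
from h import *
plan(.5445,-.0359,.14,-14.3)"
```

```text
t 4.75 at [0.5381 0.2857 0.1569] yhead -33.13 F [ 0.4   0.43 -2.65] M [-0.05  -0.046 -0.042] w 0.0393
xyz [-1.0639, 0.7239, 0.0622] ang [0.0098, -0.009, -0.3138] rows 5.153330166349872 1.761198774355214
```

>>> drive_tool --increments '[{"xyz":[-0.15,0.1,0],"angular":[0,0,-0.03]},{"xyz":[-0.35,0.24,0],"angular":[0,0,-0.1]},{"xyz":[-0.55,0.38,0.02],"angular":[0,0,-0.18]},{"xyz":[-0.75,0.51,0.02],"angular":[0,0,-0.26]},{"xyz":[-0.9,0.62,0.02],"angular":[0,0,-0.31]},{"xyz":[-1.0,0.7,0.02],"angular":[0,0,-0.31]},{"xyz":[-1.0,0.72,0.02],"angular":[0,0,-0.31]},{"xyz":[-1.0,0.72,0.02],"angular":[0,0,-0.31]},{"xyz":[-1.0,0.72,0.02],"angular":[0,0,-0.31]}]'

```text
time_s: 5.88
position: [0.5481, -0.022, 0.1442]
tcp_rot: [-2.482, -1.924, 0.001]
ft_force: [-0.3, 0.2, -4.0]
gripper_width: 0.039
```

```bash
python3 -c "
from h import *
plan(.5445,-.0359,.11,-14.3)"
```

```text
t 5.88 at [ 0.5481 -0.022   0.1442] yhead -14.43 F [-0.31  0.19 -4.04] M [-0.018 -0.032 -0.018] w 0.039
xyz [-0.0572, 0.0002, 0.1367] ang [-0.0014, -0.0, -0.0021] rows 0.5927285898933548 0.014457862632417095
```

>>> drive_tool --increments '[{"xyz":[-0.03,0,0.06],"angular":[0,0,0]},{"xyz":[-0.057,0,0.137],"angular":[0,0,0]},{"xyz":[-0.057,0,0.137],"angular":[0,0,0]},{"xyz":[-0.057,0,0.137],"angular":[0,0,0]}]'

```text
time_s: 6.38
position: [0.5449, -0.0367, 0.1109]
tcp_rot: [2.484, 1.923, 0.0]
ft_force: [-0.5, -0.4, -1.9]
gripper_width: 0.0392
```

```bash
python3 -c "
from h import *
plan(.5445,-.0359,.11,-14.3)
for n in('scene','top'):
    cv2.imwrite(f'pics/{n}3.png',bot.get_image(n)[:,:,::-1])
crop('pics/top3.png','pics/b1.png',230,170,150,110,5)
crop('pics/scene3.png','pics/b2.png',180,150,130,110,6)
"
```

```text
t 6.38 at [ 0.5449 -0.0367  0.1109] yhead -14.5 F [-0.51 -0.36 -1.9 ] M [-0.08  -0.018 -0.01 ] w 0.0392
xyz [0.0028, -0.0024, 0.0036] ang [0.0002, -0.0001, -0.0033] rows 0.02061362635485808 0.018433023615071757
```

View pics/b1.png

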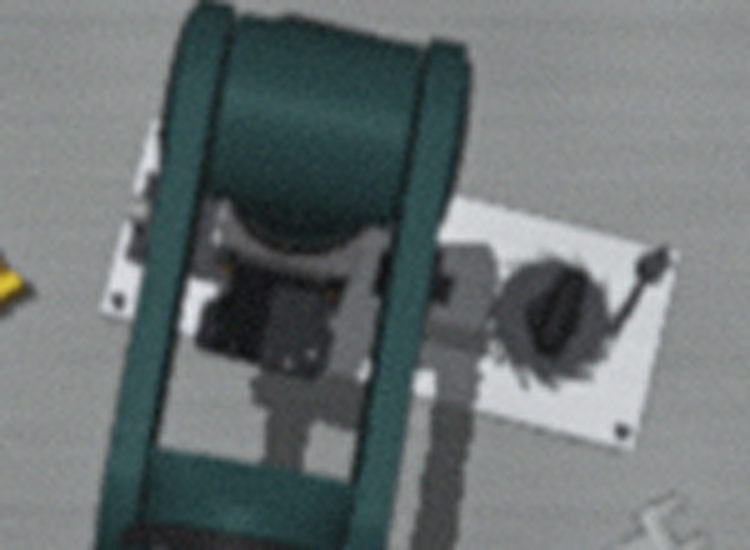

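View pics/b2.png

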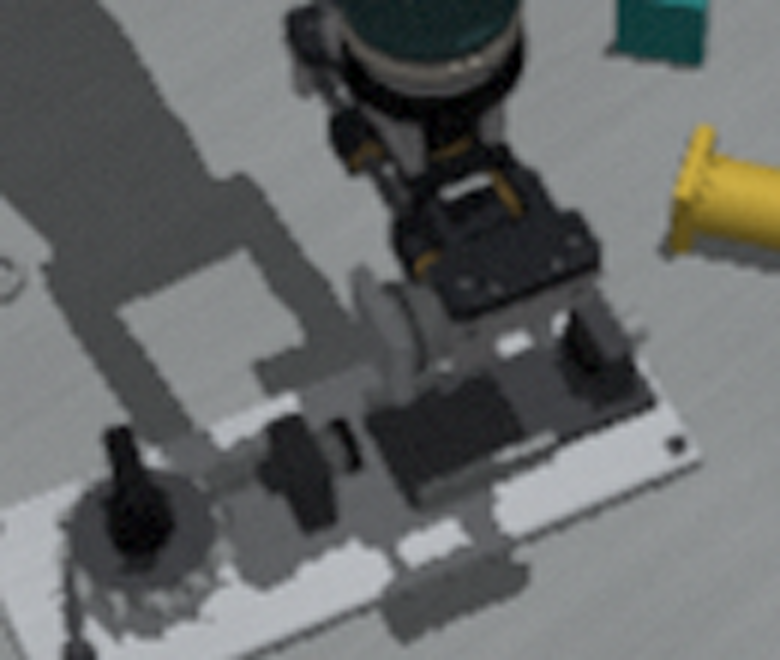

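```bash
python3 -c "
from h import *
plan(.5432,-.0351,.052,-14.4)"
```

```text
t 6.47 at [ 0.5455 -0.0368  0.1117] yhead -14.49 F [ 0.08  0.1  -3.17] M [-0.046 -0.025 -0.023] w 0.0394
xyz [0.0043, -0.0109, 0.2388] ang [0.0017, -0.0001, -0.0016] rows 0.9561839392168533 0.012796798320537752
```

>>> drive_tool --increments '[{"xyz":[0.004,-0.011,0.08],"angular":[0,0,0]},{"xyz":[0.004,-0.011,0.15],"angular":[0,0,0]},{"xyz":[0.004,-0.011,0.2],"angular":[0,0,0]},{"xyz":[0.004,-0.011,0.235],"angular":[0,0,0]},{"xyz":[0.004,-0.011,0.235],"angular":[0,0,0]},{"xyz":[0.004,-0.011,0.235],"angular":[0,0,0]}]'

```text
time_s: 7.22
position: [0.543, -0.0355, 0.0526]
tcp_rot: [2.484, 1.922, 0.001]
ft_force: [0.4, -0.1, -2.4]
gripper_width: 0.0392
```

```bash
python3 -c "
from h import *
plan(.5432,-.0351,.052,-14.4)
for n in('scene','top'):
    cv2.imwrite(f'pics/{n}4.png',bot.get_image(n)[:,:,::-1])
crop('pics/top4.png','pics/c1.png',240,180,100,80,8)
crop('pics/scene4.png','pics/c2.png',215,180,90,70,8.8)
"
```

```text
t 7.22 at [ 0.543  -0.0355  0.0526] yhead -14.52 F [ 0.39 -0.14 -2.39] M [-0.03  -0.017  0.035] w 0.0392
xyz [0.0017, 0.0004, 0.0026] ang [0.0012, 0.0, -0.002] rows 0.01257068676238874 0.013052872219951396
```

View pics/c1.png

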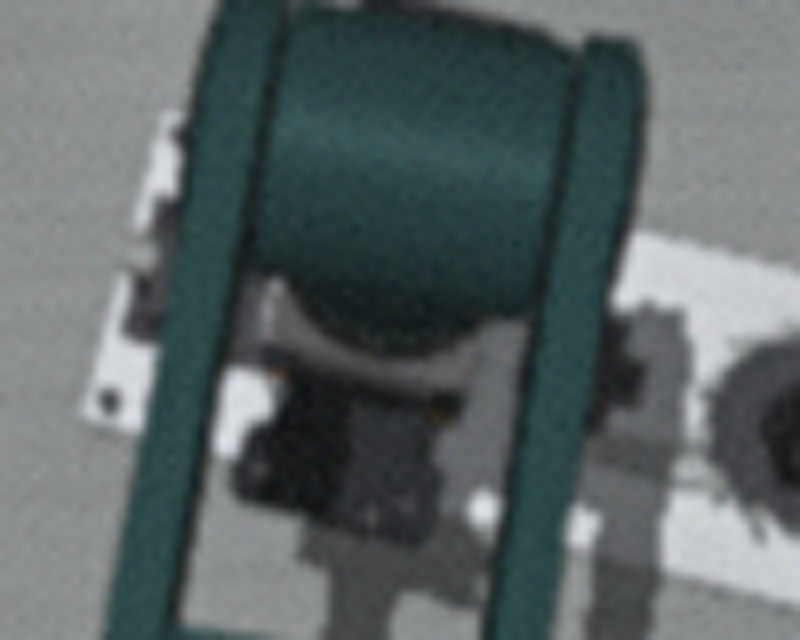

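View pics/c2.png

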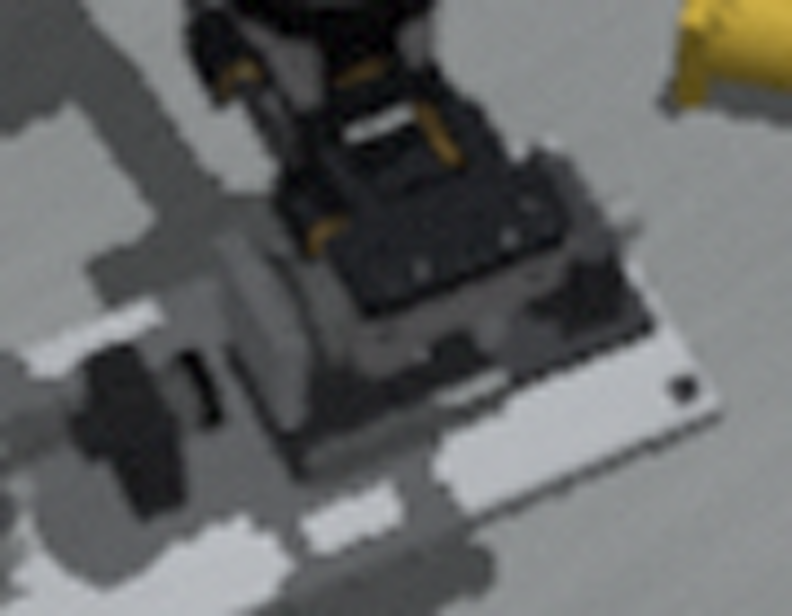

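```bash
python3 - <<'E'
from h import *
s=bot.read_state();p=s["position"]; h=np.radians(-14.4); X=np.array([np.cos(h),np.sin(h),0]);Y=np.array([-np.sin(h),np.cos(h),0])
o=np.array([p[0],p[1],p[2]-.0125])
f=lambda q,x0,y0,k:tuple(((q-[x0,y0]+.5)*k-.5).round(1))
for n,x0,y0,k in(("scene",215,180,8.8),("top",240,180,8)):
    print(n)
    for yy in(-.04,-.03,.03,.04):
        print(yy,[f(proj(n,o+X*a+Y*yy+[0,0,z]),x0,y0,k) for a,z in((-.024,0),(-.024,.048),(.024,.048),(.024,0))])
    for lab,c in(("topest",(.5284,-.0989)),("sceneest",(.5249,-.0963)),("mean",(.5266,-.0976))):
        c=np.array([*c,0])
        print(lab,"screws(from hole pos)","lip corners z.03",[f(proj(n,c+X*a*.02675+Y*(.065+b)+[0,0,.03]),x0,y0,k) for a,b in((-1,-.035),(1,-.035),(1,.04))],"floor",[f(proj(n,c+X*a*.02675+Y*(.065+b)+[0,0,.02]),x0,y0,k) for a,b in((1,-.035),)])
E
```

```text
scene
-0.04 [(np.float64(218.5), np.float64(323.8)), (np.float64(209.6), np.float64(238.2)), (np.float64(273.9), np.float64(352.3)), (np.float64(281.2), np.float64(436.3))]
-0.03 [(np.float64(246.8), np.float64(312.3)), (np.float64(238.7), np.float64(226.5)), (np.float64(303.3), np.float64(340.2)), (np.float64(309.8), np.float64(424.4))]
0.03 [(np.float64(414.6), np.float64(243.7)), (np.float64(411.0), np.float64(157.0)), (np.float64(477.9), np.float64(268.3)), (np.float64(479.7), np.float64(353.6))]
0.04 [(np.float64(442.2), np.float64(232.5)), (np.float64(439.4), np.float64(145.5)), (np.float64(506.6), np.float64(256.5)), (np.float64(507.7), np.float64(341.9))]
topest screws(from hole pos) lip corners z.03 [(np.float64(232.6), np.float64(333.3)), (np.float64(302.4), np.float64(458.2)), (np.float64(513.6), np.float64(369.9))] floor [(np.float64(303.7), np.float64(475.0))]
sceneest screws(from hole pos) lip corners z.03 [(np.float64(232.1), np.float64(322.2)), (np.float64(301.7), np.float64(446.7)), (np.float64(512.6), np.float64(358.6))] floor [(np.float64(303.0), np.float64(463.5))
[... 825 characters left out ...]
p.float64(212.2)), (np.float64(288.0), np.float64(231.6))]
topest screws(from hole pos) lip corners z.03 [(np.float64(450.5), np.float64(414.0)), (np.float64(486.5), np.float64(275.4)), (np.float64(291.3), np.float64(224.6))] floor [(np.float64(485.2), np.float64(278.9))]
sceneest screws(from hole pos) lip corners z.03 [(np.float64(443.5), np.float64(423.4)), (np.float64(479.5), np.float64(284.7)), (np.float64(284.3), np.float64(233.8))] floor [(np.float64(478.2), np.float64(288.1))]
mean screws(from hole pos) lip corners z.03 [(np.float64(447.0), np.float64(418.8)), (np.float64(483.0), np.float64(280.1)), (np.float64(287.8), np.float64(229.3))] floor [(np.float64(481.7), np.float64(283.7))]
```

```bash
python3 - <<'E'
from h import *
im=cv2.imread("pics/scene4.png")[200:240,232:285]
im=cv2.convertScaleAbs(im,alpha=2.2,beta=-40)
cv2.imwrite("pics/c3.png",cv2.resize(im,None,fx=15,fy=15,interpolation=cv2.INTER_CUBIC))
E
```

```text
(no output)
```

View pics/c3.png

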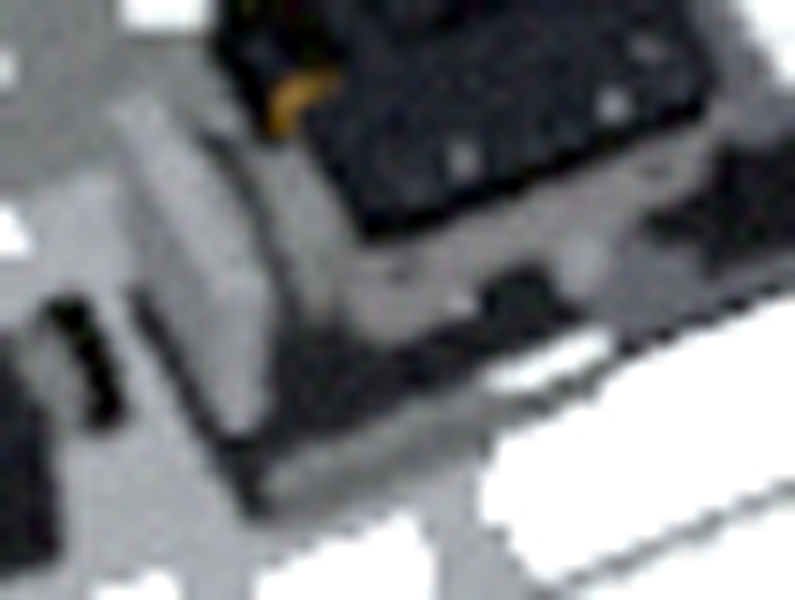

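The held cartridge's projected position and both views' offsets agree that it is centred over the cradle to within about 1 mm. I'll lower it gently and watch the force.

>>> drive_tool --increments '[{"xyz":[0.0,0,0.015],"angular":[0,0,0]},{"xyz":[0.0,0,0.03],"angular":[0,0,0]},{"xyz":[0.0,0,0.04],"angular":[0,0,0]},{"xyz":[0.0,0,0.04],"angular":[0,0,0]}]'

```text
time_s: 7.82
position: [0.5421, -0.0353, 0.0416]
tcp_rot: [-2.484, -1.923, 0.001]
ft_force: [-0.4, 0.3, -2.5]
gripper_width: 0.0392
```

>>> drive_tool --increments '[{"xyz":[0.0,0,0.01],"angular":[0,0,0]},{"xyz":[0.0,0,0.02],"angular":[0,0,0]},{"xyz":[0.0,0,0.02],"angular":[0,0,0]}]'

```text
time_s: 8.2
position: [0.5422, -0.0353, 0.0367]
tcp_rot: [-2.484, -1.923, 0.001]
ft_force: [-0.8, -0.4, -2.3]
gripper_width: 0.0394
```

```bash
python3 -c "
from h import *
plan(.5432,-.0351,.034,-14.4)"
```

```text
t 8.2 at [ 0.5422 -0.0353  0.0367] yhead -14.52 F [-0.75 -0.35 -2.34] M [-0.067  0.039 -0.   ] w 0.0394
xyz [0.0018, 0.0036, 0.0108] ang [-0.0006, 0.0001, -0.002] rows 0.04626439933452066 0.011463176128068566
```

The cartridge is already below lip height with no contact. I'll lower it the last few mm.

>>> drive_tool --increments '[{"xyz":[0.0,0,0.008],"angular":[0,0,0]},{"xyz":[0.0,0,0.014],"angular":[0,0,0]},{"xyz":[0.0,0,0.014],"angular":[0,0,0]},{"xyz":[0.0,0,0.014],"angular":[0,0,0]}]'

```text
time_s: 8.7
position: [0.5425, -0.0353, 0.0336]
tcp_rot: [2.484, 1.923, 0.0]
ft_force: [0.3, 0.1, -3.2]
gripper_width: 0.0393
```

```bash
python3 -c "
from h import *
plan(.5432,-.0351,.033,-14.4)"
```

```text
t 8.7 at [ 0.5425 -0.0353  0.0336] yhead -14.52 F [ 0.32  0.1  -3.17] M [-0.036 -0.098  0.042] w 0.0393
xyz [0.0016, 0.0025, 0.0024] ang [0.0001, 0.0001, -0.002] rows 0.015249566162325454 0.011063993479494532
```

>>> drive_tool --increments '[{"xyz":[0.0,0,0.003],"angular":[0,0,0]},{"xyz":[0.0,0,0.003],"angular":[0,0,0]}]'

```text
time_s: 8.95
position: [0.5424, -0.0354, 0.0327]
tcp_rot: [2.484, 1.923, -0.0]
ft_force: [-0.2, 0.3, -3.1]
gripper_width: 0.0397
```

>>> drive_tool --increments '[{"xyz":[0,0,0],"angular":[0,0,0]},{"xyz":[0,0,0],"angular":[0,0,0]},{"xyz":[0,0,0],"angular":[0,0,0]},{"xyz":[0,0,0],"angular":[0,0,0]},{"xyz":[0,0,-0.1],"angular":[0,0,0]},{"xyz":[0,0,-0.3],"angular":[0,0,0]},{"xyz":[0,0,-0.5],"angular":[0,0,0]},{"xyz":[0,0,-0.5],"angular":[0,0,0]},{"xyz":[0,0,-0.5],"angular":[0,0,0]}]' --fingers 0.65

```text
time_s: 10.07
position: [0.5421, -0.0353, 0.1572]
tcp_rot: [-2.484, -1.923, 0.001]
ft_force: [-0.3, -0.6, -0.4]
gripper_width: 0.0611
```

```bash
python3 -c "
from h import *
o=np.array([.5280,-.0984])-.095*np.array([.248,.969]);print(o)
plan(o[0],o[1],.15,72)"
```

```text
[ 0.50444  -0.190455]
t 10.07 at [ 0.5421 -0.0353  0.1572] yhead -14.52 F [-0.32 -0.57 -0.38] M [-0.033 -0.034 -0.043] w 0.0611
xyz [-0.6386, 0.0097, 0.029] ang [-0.0006, -0.0004, -1.442] rows 2.557220887110975 8.085879365888076
```

>>> drive_tool --increments '[{"xyz":[-0.15,0.0,0],"angular":[0,0,-0.15]},{"xyz":[-0.35,0.0,0],"angular":[0,0,-0.33]},{"xyz":[-0.55,0.0,0],"angular":[0,0,-0.5]},{"xyz":[-0.635,0.0,0],"angular":[0,0,-0.68]},{"xyz":[-0.635,0.01,0],"angular":[0,0,-0.72]},{"xyz":[-0.635,0.01,0],"angular":[0,0,-0.72]}]'

```text
time_s: 10.82
position: [0.5039, -0.1895, 0.1553]
tcp_rot: [-1.602, -2.697, 0.001]
ft_force: [0.2, -0.3, 0.1]
gripper_width: 0.0612
```

```bash
python3 -c "
from h import *
plan(.5044,-.1905,.15,72)
for n in('scene','top'):
    cv2.imwrite(f'pics/{n}5.png',bot.get_image(n)[:,:,::-1])
crop('pics/top5.png','pics/d1.png',240,180,140,90,5.6)
crop('pics/scene5.png','pics/d2.png',160,170,150,110,5.2)
"
```

```text
t 10.82 at [ 0.5039 -0.1895  0.1553] yhead 28.6 F [ 0.2  -0.28  0.1 ] M [-0.081 -0.13   0.074] w 0.0612
xyz [-0.0047, -0.0, 0.0212] ang [-0.001, -0.0043, -0.7233] rows 0.08680552813702724 4.056100705323819
```

View pics/d1.png

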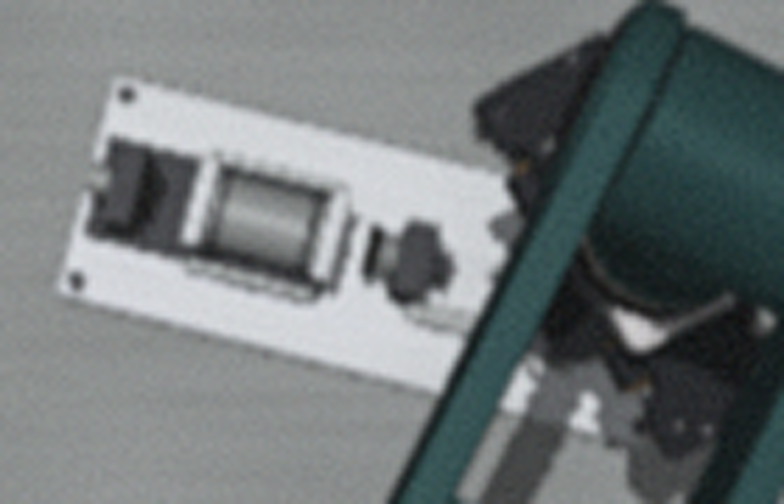

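View pics/d2.png

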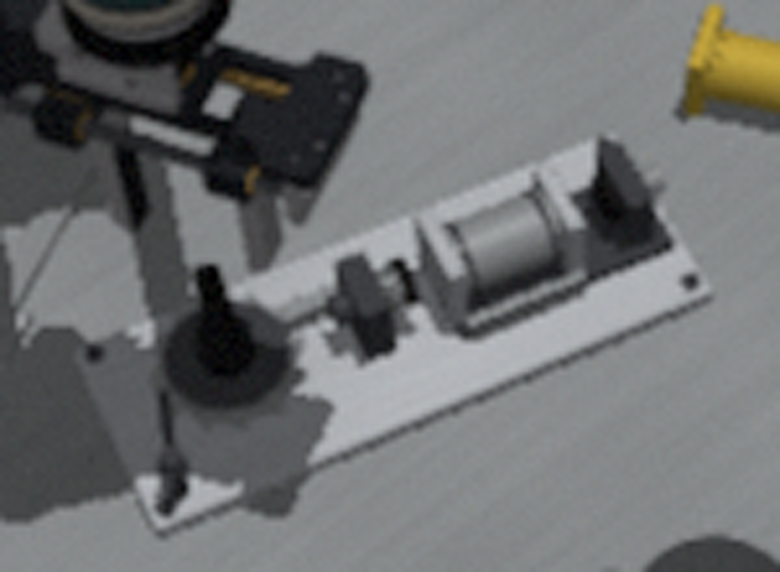

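The cartridge sits square in the cradle at top crop (190–350, 150–300), with free gaps at the nozzle and the end stop. Next I'll align with the knob bar at about -19.5°.

>>> drive_tool --increments '[{"xyz":[-0.004,0.0,0],"angular":[0,0,-0.15]},{"xyz":[-0.004,0.0,0],"angular":[0,0,-0.33]},{"xyz":[-0.004,0.0,0],"angular":[0,0,-0.5]},{"xyz":[-0.004,0.0,0],"angular":[0,0,-0.65]},{"xyz":[-0.004,0.0,0],"angular":[0,0,-0.7]},{"xyz":[-0.004,0.0,0],"angular":[0,0,-0.7]},{"xyz":[-0.004,0.0,0],"angular":[0,0,-0.7]}]' --fingers 0.5

```text
time_s: 11.8
position: [0.5055, -0.1901, 0.1575]
tcp_rot: [-0.528, -3.096, -0.0]
ft_force: [-0.1, 0.2, -0.5]
gripper_width: 0.0471
```

```bash
python3 -c "
from h import *
plan(.5044,-.1905,.067,70.5)
for n in('scene','top'):
    cv2.imwrite(f'pics/{n}6.png',bot.get_image(n)[:,:,::-1])
crop('pics/top6.png','pics/e1.png',300,190,90,70,8.5)
crop('pics/scene6.png','pics/e2.png',160,170,110,90,7)
"
```

```text
t 11.8 at [ 0.5055 -0.1901  0.1575] yhead 70.66 F [-0.05  0.24 -0.53] M [ 0.034 -0.162  0.057] w 0.0471
xyz [0.0033, -0.0027, 0.3619] ang [-0.0, -0.0005, 0.0026] rows 1.4478209614848552 0.015037247944840137
```

View pics/e1.png

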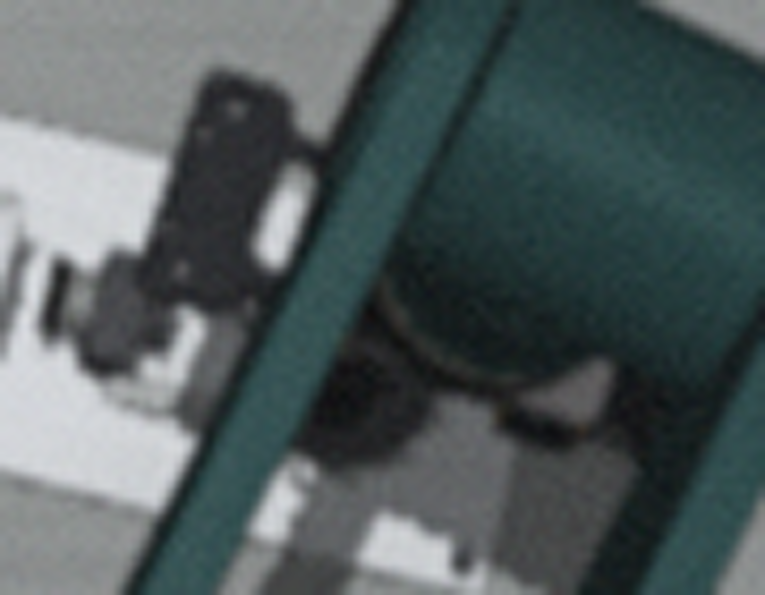

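View pics/e2.png

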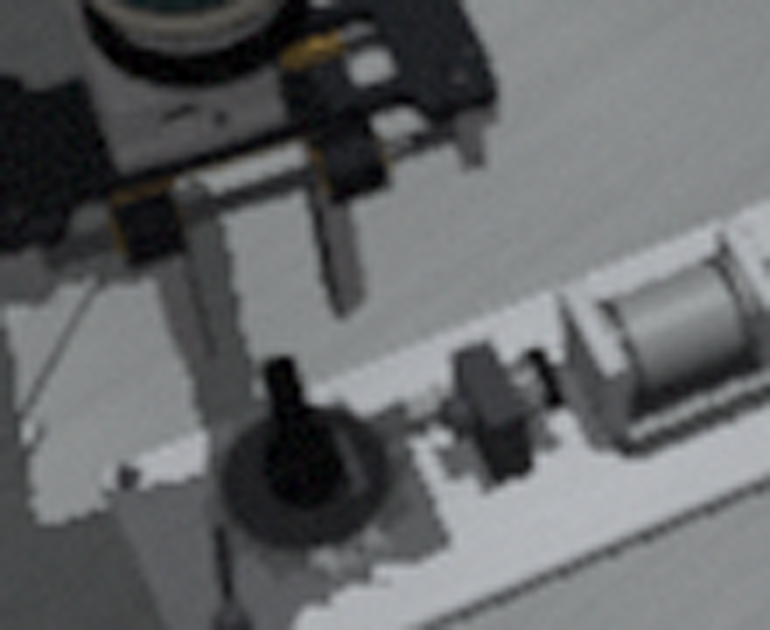

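Fingers straddle the knob bar. Descending.

>>> drive_tool --increments '[{"xyz":[0.003,-0.003,0.1],"angular":[0,0,0]},{"xyz":[0.003,-0.003,0.2],"angular":[0,0,0]},{"xyz":[0.003,-0.003,0.29],"angular":[0,0,0]},{"xyz":[0.003,-0.003,0.35],"angular":[0,0,0]},{"xyz":[0.003,-0.003,0.36],"angular":[0,0,0]},{"xyz":[0.003,-0.003,0.36],"angular":[0,0,0]},{"xyz":[0.003,-0.003,0.36],"angular":[0,0,0]}]'

```text
time_s: 12.78
position: [0.5054, -0.1914, 0.069]
tcp_rot: [0.527, 3.095, -0.001]
ft_force: [0.4, -0.0, -0.7]
gripper_width: 0.047
```

```bash
python3 -c "
from h import *
plan(.5044,-.1905,.067,70.5)
for n in('scene',):
    cv2.imwrite(f'pics/{n}7.png',bot.get_image(n)[:,:,::-1])
crop('pics/scene7.png','pics/f2.png',160,170,110,90,7)
"
```

```text
t 12.78 at [ 0.5054 -0.1914  0.069 ] yhead 70.68 F [ 0.4  -0.03 -0.74] M [ 0.054 -0.157 -0.017] w 0.047
xyz [0.0048, 0.002, 0.0081] ang [-0.0004, 0.0022, 0.003] rows 0.0383627239312059 0.020925041928755366
```

View pics/f2.png

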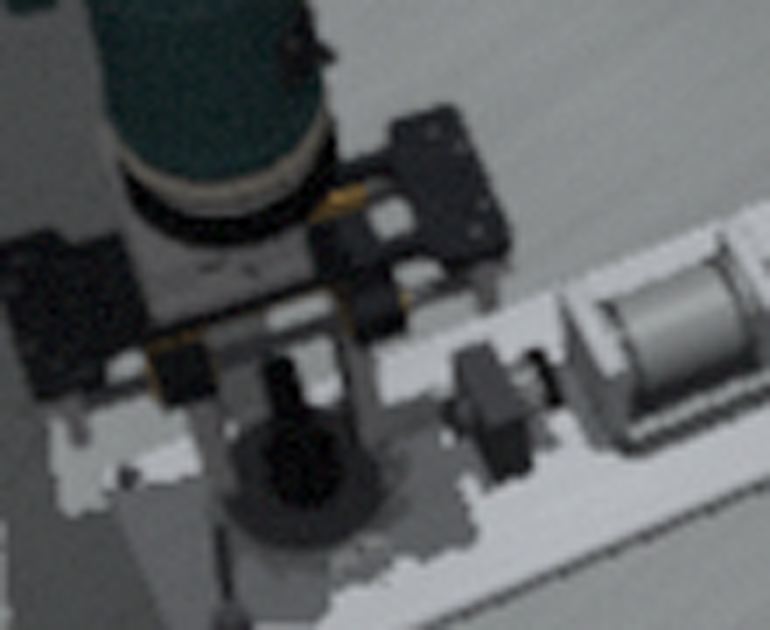

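>>> drive_tool --increments '[{"xyz":[0,0,0],"angular":[0,0,0]},{"xyz":[0,0,0],"angular":[0,0,0]},{"xyz":[0,0,0],"angular":[0,0,0]},{"xyz":[0,0,0],"angular":[0,0,0]},{"xyz":[0,0,0],"angular":[0,0,0]},{"xyz":[0,0,0],"angular":[0,0,0]}]' --fingers 0.0

```text
time_s: 13.58
position: [0.5053, -0.1886, 0.0678]
tcp_rot: [0.526, 3.097, 0.007]
ft_force: [2.0, 5.3, 0.9]
gripper_width: 0.0137
```

```bash
python3 -c "
from h import *
plan(.5044,-.1905,.067,70.5)
for n in('scene',):
    cv2.imwrite(f'pics/{n}8.png',bot.get_image(n)[:,:,::-1])
crop('pics/scene8.png','pics/f3.png',160,170,110,90,7)
"
```

```text
t 13.57 at [ 0.5053 -0.1886  0.0678] yhead 70.73 F [1.98 5.28 0.87] M [ 0.901 -0.406 -0.023] w 0.0137
xyz [0.0011, -0.0082, 0.0033] ang [0.0042, -0.0001, 0.0038] rows 0.03572509524652403 0.031916473324801485
```

View pics/f3.png

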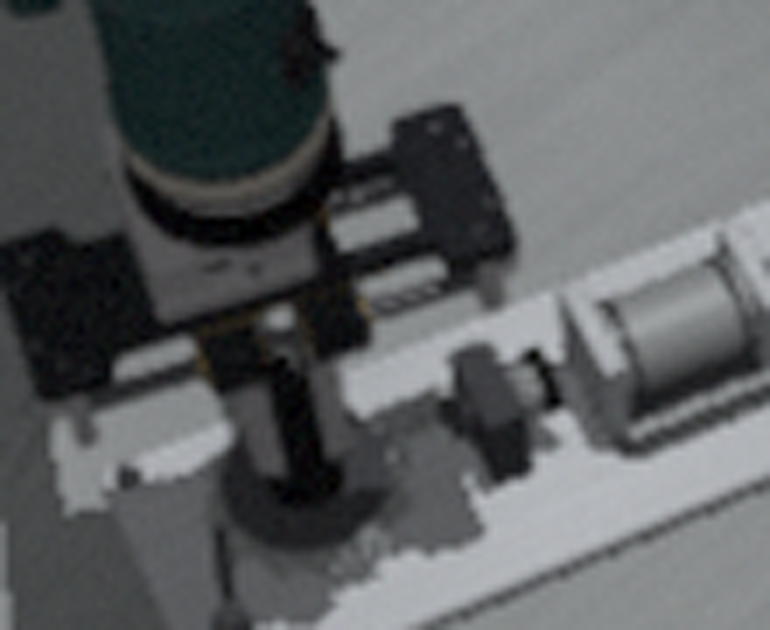

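The bar is gripped: width is 13.7 mm for a 14 mm bar. It pulled the TCP about +2.8 mm in y, so the knob axis is nearer y = -0.188. I'll recentre and then turn.

>>> drive_tool --increments '[{"xyz":[0,0.006,0],"angular":[0,0,0]},{"xyz":[0,0.012,0],"angular":[0,0,0]},{"xyz":[0,0.012,0],"angular":[0,0,0]}]'

```text
time_s: 14.0
position: [0.5054, -0.1886, 0.0678]
tcp_rot: [-0.527, -3.097, 0.001]
ft_force: [-0.7, -1.1, 1.5]
gripper_width: 0.0138
```

```bash
python3 -c "
from h import *
plan(.5053,-.1886,.067,65.5)"
```

```text
t 14.0 at [ 0.5054 -0.1886  0.0678] yhead 70.67 F [-0.72 -1.08  1.51] M [ 0.248 -0.036 -0.037] w 0.0138
xyz [0.0002, -0.0003, 0.0033] ang [-0.0008, -0.0001, 0.0861] rows 0.0134539425738304 0.483028659504865
```

>>> drive_tool --increments '[{"xyz":[0,0,0],"angular":[0,0,0.06]},{"xyz":[0,0,0],"angular":[0,0,0.12]},{"xyz":[0,0,0],"angular":[0,0,0.167]},{"xyz":[0,0,0],"angular":[0,0,0.167]}]'

```text
time_s: 14.5
position: [0.5052, -0.1889, 0.0679]
tcp_rot: [-0.796, -3.039, 0.002]
ft_force: [-2.2, -0.9, 0.7]
gripper_width: 0.0139
```

```bash
cat >> h.py <<'E'
def st():
    s=bot.read_state();R=Ro.from_rotvec(s["tcp_rot"]).as_matrix();h=np.degrees(np.arctan2(R[1,1],R[0,1]))
    print("t",round(s["time_s"],2),"phi",round((75.7-h)%360,2),"p",s["position"].round(4),"F",s["ft_force"].round(2),"tool F",(R.T@s["ft_force"]).round(2),"M",s["moment"].round(3),"tau6",s["effort"][5].round(3),"j6",s["joint_pos"][5].round(2),"w",s["gripper_width"].round(4))
E
python3 -c "
from h import *
st()"
```

```text
Traceback (most recent call last):
  File "h.py", line 28, in st
    print("t",round(s["time_s"],2),"phi",round((75.7-h)%360,2),"p",s["position"].round(4),"F",s["ft_force"].round(2),"tool F",(R.T@s["ft_force"]).round(2),"M",s["moment"].round(3),"tau6",s["effort"][5].round(3),"j6",s["joint_pos"][5].round(2),"w",s["gripper_width"].round(4))
                                                                                                                                                                                                                                                       ^^^^^^^^^^^^^^^^^^^^^^^^
AttributeError: 'float' object has no attribute 'round'
```

```bash
sed -i 's/s\["gripper_width"\].round(4)/round(s["gripper_width"],4)/' h.py; python3 -c "
from h import *
st()"
```

```text
t 14.5 phi 15.04 p [ 0.5052 -0.1889  0.0679] F [-2.17 -0.92  0.65] tool F [ 1.44 -1.87 -0.65] M [-0.041  0.054 -0.058] tau6 0.063 j6 -1.52 w 0.0139
```

>>> drive_tool --increments '[{"xyz":[0,0,0],"angular":[0,0,0.06]},{"xyz":[0,0,0],"angular":[0,0,0.12]},{"xyz":[0,0,0],"angular":[0,0,0.167]},{"xyz":[0,0,0],"angular":[0,0,0.167]}]'

```text
time_s: 15.0
position: [0.505, -0.1891, 0.0678]
tcp_rot: [-1.057, -2.958, 0.003]
ft_force: [-2.0, -2.6, 0.2]
gripper_width: 0.014
```

```bash
python3 -c "
from h import *
st()"
```

```text
t 15.0 phi 25.02 p [ 0.505  -0.1891  0.0678] F [-2.03 -2.6   0.17] tool F [-0.08 -3.3  -0.16] M [-0.33   0.226 -0.017] tau6 0.066 j6 -1.35 w 0.014
```

>>> drive_tool --increments '[{"xyz":[0,0,0],"angular":[0,0,0.06]},{"xyz":[0,0,0],"angular":[0,0,0.12]},{"xyz":[0,0,0],"angular":[0,0,0.167]},{"xyz":[0,0,0],"angular":[0,0,0.167]}]'

```text
time_s: 15.5
position: [0.5048, -0.1894, 0.0679]
tcp_rot: [-1.311, -2.854, 0.004]
ft_force: [-3.5, -4.0, 1.0]
gripper_width: 0.0143
```

```bash
python3 -c "
from h import *
st()"
```

```text
t 15.5 phi 35.05 p [ 0.5048 -0.1894  0.0679] F [-3.46 -4.02  0.96] tool F [-0.8  -5.24 -0.94] M [-0.455  0.29  -0.018] tau6 0.05 j6 -1.17 w 0.0143
```

Torque is steady at free-turning level (joint 6 about 0.05–0.07 N m). Side force is growing, so I'll recentre towards the true knob axis while turning.

>>> drive_tool --increments '[{"xyz":[0.005,-0.004,0],"angular":[0,0,0.03]},{"xyz":[0.012,-0.009,0],"angular":[0,0,0.06]},{"xyz":[0.012,-0.009,0],"angular":[0,0,0.083]},{"xyz":[0.012,-0.009,0],"angular":[0,0,0.083]}]'

```text
time_s: 16.0
position: [0.5044, -0.1894, 0.0679]
tcp_rot: [1.432, 2.788, -0.002]
ft_force: [7.1, -7.5, -4.6]
gripper_width: 0.0141
```

```bash
python3 -c "
from h import *
st()"
```

```text
t 16.0 phi 40.08 p [ 0.5044 -0.1894  0.0679] F [ 7.13 -7.52 -4.64] tool F [-10.24   1.4    4.71] M [-1.019 -0.868 -0.021] tau6 0.008 j6 -1.09 w 0.0141
```

>>> drive_tool --increments '[{"xyz":[0,0,0],"angular":[0,0,0.06]},{"xyz":[0,0,0],"angular":[0,0,0.12]},{"xyz":[0,0,0],"angular":[0,0,0.167]},{"xyz":[0,0,0],"angular":[0,0,0.167]}]'

```text
time_s: 16.5
position: [0.5042, -0.1896, 0.0679]
tcp_rot: [1.671, 2.652, -0.002]
ft_force: [5.1, -6.5, -4.2]
gripper_width: 0.0136
```

```bash
python3 -c "
from h import *
st()"
```

```text
t 16.5 phi 50.11 p [ 0.5042 -0.1896  0.0679] F [ 5.13 -6.45 -4.17] tool F [-8.01  1.83  4.23] M [-1.081 -0.693 -0.069] tau6 0.032 j6 -0.91 w 0.0136
```

>>> drive_tool --increments '[{"xyz":[-0.006,0.002,0],"angular":[0,0,0.03]},{"xyz":[-0.011,0.002,0],"angular":[0,0,0.05]},{"xyz":[-0.011,0.002,0],"angular":[0,0,0.083]},{"xyz":[-0.011,0.002,0],"angular":[0,0,0.083]}]'

```text
time_s: 17.0
position: [0.5041, -0.1897, 0.0679]
tcp_rot: [1.787, 2.582, 0.0]
ft_force: [2.6, -3.1, -0.9]
gripper_width: 0.0138
```

```bash
python3 -c "
from h import *
st()"
```

```text
t 17.0 phi 55.08 p [ 0.5041 -0.1897  0.0679] F [ 2.59 -3.1  -0.9 ] tool F [-3.82  1.33  0.9 ] M [-0.662 -0.556 -0.05 ] tau6 0.045 j6 -0.83 w 0.0138
```

>>> drive_tool --increments '[{"xyz":[0,0,0],"angular":[0,0,0.04]},{"xyz":[0,0,0],"angular":[0,0,0.083]},{"xyz":[0,0,0],"angular":[0,0,0.083]}]'

```text
time_s: 17.38
position: [0.5039, -0.1898, 0.0679]
tcp_rot: [1.897, 2.503, 0.0]
ft_force: [1.8, -3.6, -2.2]
gripper_width: 0.0137
```

```bash
python3 -c "
from h import *
st()"
```

```text
t 17.38 phi 60.01 p [ 0.5039 -0.1898  0.0679] F [ 1.81 -3.56 -2.25] tool F [-3.92  0.78  2.25] M [-0.701 -0.545 -0.031] tau6 0.052 j6 -0.74 w 0.0137
```

>>> drive_tool --increments '[{"xyz":[0,0,0],"angular":[0,0,0.04]},{"xyz":[0,0,0],"angular":[0,0,0.083]},{"xyz":[0,0,0],"angular":[0,0,0.083]}]'

```text
time_s: 17.75
position: [0.5037, -0.1898, 0.0679]
tcp_rot: [2.003, 2.419, -0.0]
ft_force: [0.7, -2.9, -1.1]
gripper_width: 0.0135
```

```bash
python3 -c "
from h import *
st()
for n in('scene','top'):
    cv2.imwrite(f'pics/{n}9.png',bot.get_image(n)[:,:,::-1])
crop('pics/top9.png','pics/g1.png',240,180,100,80,7)
crop('pics/scene9.png','pics/g2.png',190,170,115,90,6.8)
"
```

```text
t 17.75 phi 64.96 p [ 0.5037 -0.1898  0.0679] F [ 0.73 -2.87 -1.11] tool F [-2.96  0.18  1.11] M [-0.744 -0.497 -0.068] tau6 0.047 j6 -0.65 w 0.0135
```

View pics/g1.png

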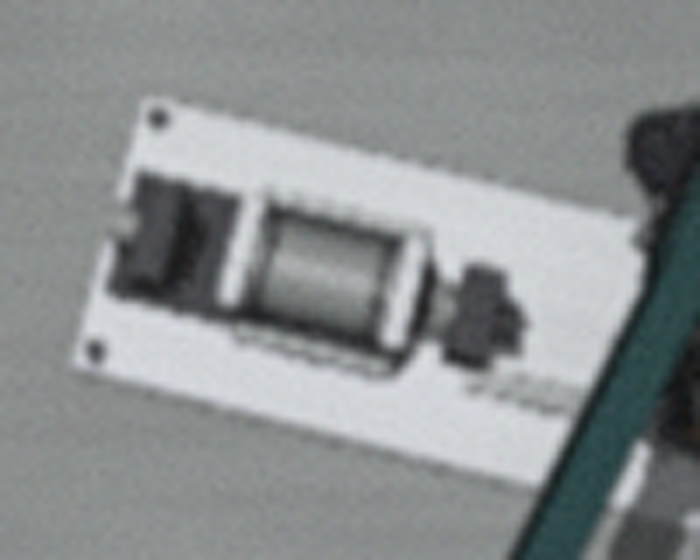

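View pics/g2.png

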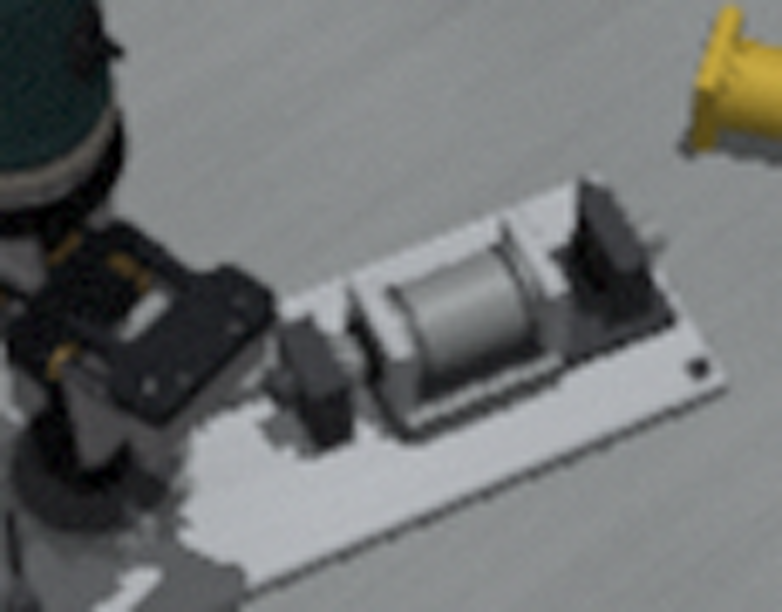

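The nozzle has reached the cartridge, and a gap to the end stop remains. I'll keep turning in 5–10° steps, watching joint-6 torque.

>>> drive_tool --increments '[{"xyz":[-0.004,0,0],"angular":[0,0,0.04]},{"xyz":[-0.004,0,0],"angular":[0,0,0.083]},{"xyz":[-0.004,0,0],"angular":[0,0,0.083]}]'

```text
time_s: 18.23
position: [0.5036, -0.1899, 0.0679]
tcp_rot: [-2.106, -2.33, -0.001]
ft_force: [0.4, 0.2, -0.2]
gripper_width: 0.014
```

```bash
python3 -c "
from h import *
st()"
```

```text
t 18.23 phi 69.93 p [ 0.5036 -0.1899  0.0679] F [ 0.37  0.22 -0.15] tool F [0.18 0.39 0.15] M [-0.313 -0.356  0.017] tau6 0.038 j6 -0.57 w 0.014
```

>>> drive_tool --increments '[{"xyz":[0,0,0],"angular":[0,0,0.04]},{"xyz":[0,0,0],"angular":[0,0,0.083]},{"xyz":[0,0,0],"angular":[0,0,0.083]}]'

```text
time_s: 18.6
position: [0.5034, -0.1899, 0.0679]
tcp_rot: [-2.205, -2.236, -0.001]
ft_force: [0.4, 0.5, 2.1]
gripper_width: 0.0138
```

```bash
python3 -c "
from h import *
st()"
```

```text
t 18.6 phi 74.89 p [ 0.5034 -0.1899  0.0679] F [0.38 0.52 2.05] tool F [ 0.52  0.39 -2.05] M [-0.174 -0.154 -0.01 ] tau6 0.041 j6 -0.48 w 0.0138
```

>>> drive_tool --increments '[{"xyz":[0,0,0],"angular":[0,0,0.04]},{"xyz":[0,0,0],"angular":[0,0,0.083]},{"xyz":[0,0,0],"angular":[0,0,0.083]}]'

```text
time_s: 18.98
position: [0.5033, -0.1899, 0.0679]
tcp_rot: [-2.299, -2.138, -0.0]
ft_force: [-0.9, 1.5, 2.5]
gripper_width: 0.0133
```

```bash
python3 -c "
from h import *
st()"
```

```text
t 18.98 phi 79.86 p [ 0.5033 -0.1899  0.0679] F [-0.94  1.47  2.46] tool F [ 1.4  -1.05 -2.45] M [-0.034  0.09   0.009] tau6 0.044 j6 -0.39 w 0.0133
```

>>> drive_tool --increments '[{"xyz":[0,0,0],"angular":[0,0,0.04]},{"xyz":[0,0,0],"angular":[0,0,0.083]},{"xyz":[0,0,0],"angular":[0,0,0.083]}]'

```text
time_s: 19.35
position: [0.5031, -0.1899, 0.0679]
tcp_rot: [-2.39, -2.036, 0.001]
ft_force: [-2.2, 2.3, 3.6]
gripper_width: 0.0139
```

```bash
python3 -c "
from h import *
st()
for n in('scene','top'):
    cv2.imwrite(f'pics/{n}10.png',bot.get_image(n)[:,:,::-1])
crop('pics/top10.png','pics/i1.png',240,185,80,60,10)
crop('pics/scene10.png','pics/i2.png',225,180,80,60,10)
"
```

```text
t 19.35 phi 84.84 p [ 0.5031 -0.1899  0.0679] F [-2.19  2.34  3.58] tool F [ 1.97 -2.54 -3.58] M [ 0.121  0.332 -0.061] tau6 0.046 j6 -0.31 w 0.0139
```

View pics/i1.png

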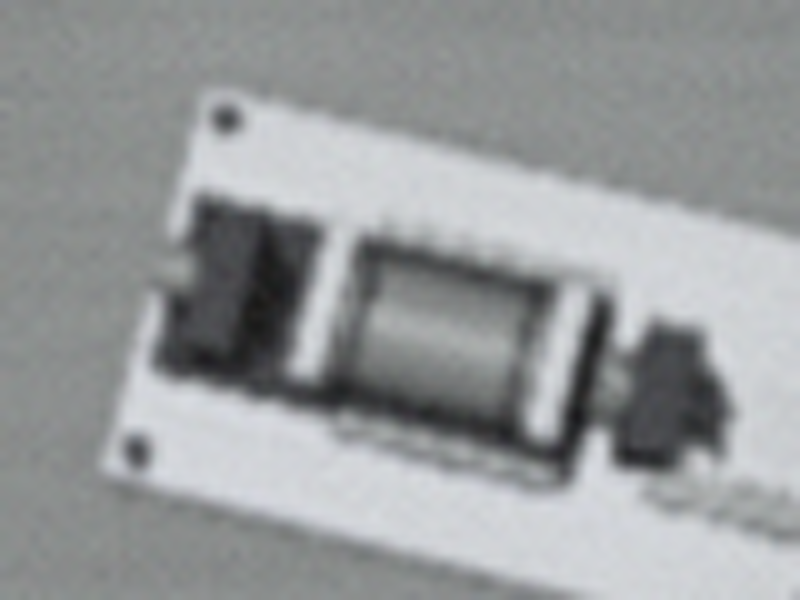

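View pics/i2.png

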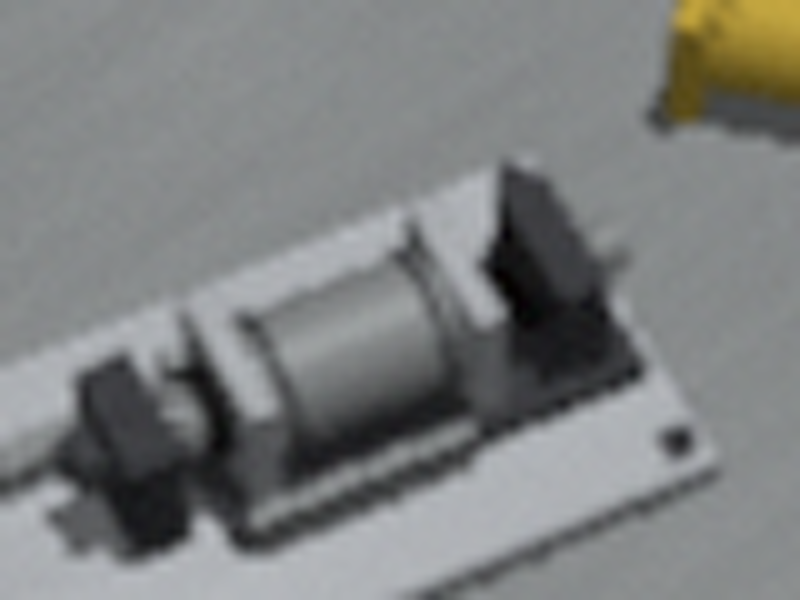

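```bash
python3 -c "
from h import *
Y=np.array([np.sin(np.radians(14.3)),np.cos(np.radians(14.3)),0])
q=lambda n,x,y,x0,y0,k,z: round(float(onz(n,((x+.5)/k-.5+x0,(y+.5)/k-.5+y0),z)@Y),4)
print('top flange',[q('top',x,y,240,185,10,.068) for x,y in((322,235),(290,370))],'inner',[q('top',x,y,240,185,10,.068) for x,y in((355,235),(322,375))],'stop front',[q('top',x,y,240,185,10,.06) for x,y in((268,215),(240,365))],'back',[q('top',x,y,240,185,10,.06) for x,y in((205,200),(175,345))])
print('scene flange outer',[q('scene',x,y,225,180,10,.068) for x,y in((438,200),(505,315))],'stop front',[q('scene',x,y,225,180,10,.06) for x,y in((500,170),(560,300))])
"
```

```text
top flange [0.1496, 0.1486] inner [0.1404, 0.1393] stop front [0.1668, 0.1634] back [0.1857, 0.1832]
scene flange outer [0.1504, 0.1496] stop front [0.1734, 0.1682]
```

About 15–18 mm of gap remains, so contact should come near φ = 133–145°. I'll go on in larger steps for now.

>>> drive_tool --increments '[{"xyz":[0.004,-0.005,0],"angular":[0,0,0.05]},{"xyz":[0.004,-0.005,0],"angular":[0,0,0.11]},{"xyz":[0.004,-0.005,0],"angular":[0,0,0.167]},{"xyz":[0.004,-0.005,0],"angular":[0,0,0.167]}]'

```text
time_s: 19.95
position: [0.5027, -0.1898, 0.0679]
tcp_rot: [2.56, 1.82, -0.0]
ft_force: [0.2, 0.4, 3.1]
gripper_width: 0.0139
```

```bash
python3 -c "
from h import *
st()"
```

```text
t 19.95 phi 94.89 p [ 0.5027 -0.1898  0.0679] F [0.2  0.44 3.08] tool F [ 0.48  0.04 -3.08] M [-0.164  0.27  -0.022] tau6 0.083 j6 -0.13 w 0.0139
```

>>> drive_tool --increments '[{"xyz":[0,0,0],"angular":[0,0,0.05]},{"xyz":[0,0,0],"angular":[0,0,0.11]},{"xyz":[0,0,0],"angular":[0,0,0.167]},{"xyz":[0,0,0],"angular":[0,0,0.167]}]'

```text
time_s: 20.45
position: [0.5024, -0.1897, 0.0679]
tcp_rot: [2.709, 1.59, -0.001]
ft_force: [-2.9, -0.5, 3.4]
gripper_width: 0.0137
```

```bash
python3 -c "
from h import *
st()"
```

```text
t 20.45 phi 104.89 p [ 0.5024 -0.1897  0.0679] F [-2.91 -0.51  3.41] tool F [-1.87 -2.29 -3.41] M [-0.137  0.378 -0.038] tau6 0.075 j6 0.04 w 0.0137
```

>>> drive_tool --increments '[{"xyz":[0,0,0],"angular":[0,0,0.04]},{"xyz":[0,0,0],"angular":[0,0,0.083]},{"xyz":[0,0,0],"angular":[0,0,0.083]}]'

```text
time_s: 20.82
position: [0.5023, -0.1895, 0.0679]
tcp_rot: [-2.776, -1.471, 0.001]
ft_force: [-2.9, -0.8, 4.5]
gripper_width: 0.0138
```

```bash
python3 -c "
from h import *
st()"
```

```text
t 20.82 phi 109.86 p [ 0.5023 -0.1895  0.0679] F [-2.9  -0.85  4.51] tool F [-2.33 -1.93 -4.5 ] M [-0.15   0.609 -0.073] tau6 0.044 j6 0.13 w 0.0138
```

>>> drive_tool --increments '[{"xyz":[0,0,0],"angular":[0,0,0.04]},{"xyz":[0,0,0],"angular":[0,0,0.083]},{"xyz":[0,0,0],"angular":[0,0,0.083]}]'

```text
time_s: 21.2
position: [0.5022, -0.1894, 0.0679]
tcp_rot: [-2.837, -1.349, 0.002]
ft_force: [-4.3, 1.6, 4.4]
gripper_width: 0.014
```

```bash
python3 -c "
from h import *
st()"
```

```text
t 21.2 phi 114.84 p [ 0.5022 -0.1894  0.0679] F [-4.32  1.58  4.37] tool F [-1.5  -4.35 -4.37] M [-0.101  0.767 -0.079] tau6 0.047 j6 0.22 w 0.014
```

>>> drive_tool --increments '[{"xyz":[-0.002,-0.007,0],"angular":[0,0,0.04]},{"xyz":[-0.002,-0.007,0],"angular":[0,0,0.083]},{"xyz":[-0.002,-0.007,0],"angular":[0,0,0.083]}]'

```text
time_s: 21.58
position: [0.502, -0.1893, 0.0679]
tcp_rot: [2.891, 1.223, 0.002]
ft_force: [0.9, -1.8, 0.6]
gripper_width: 0.0139
```

```bash
python3 -c "
from h import *
st()"
```

```text
t 21.57 phi 119.84 p [ 0.502  -0.1893  0.0679] F [ 0.93 -1.8   0.62] tool F [-0.64  1.92 -0.62] M [-0.382  0.074 -0.06 ] tau6 -0.022 j6 0.3 w 0.0139
```

>>> drive_tool --increments '[{"xyz":[0,0,0],"angular":[0,0,0.04]},{"xyz":[0,0,0],"angular":[0,0,0.083]},{"xyz":[0,0,0],"angular":[0,0,0.083]}]'

```text
time_s: 21.95
position: [0.5018, -0.1892, 0.0679]
tcp_rot: [2.942, 1.098, 0.002]
ft_force: [1.7, -1.3, 0.1]
gripper_width: 0.0136
```

```bash
python3 -c "
from h import *
st()"
```

```text
t 21.95 phi 124.78 p [ 0.5018 -0.1892  0.0679] F [ 1.69 -1.32  0.12] tool F [ 0.42  2.1  -0.11] M [-0.436 -0.022  0.136] tau6 0.231 j6 0.39 w 0.0136
```

>>> drive_tool --increments '[{"xyz":[0,0,0],"angular":[0,0,0.05]},{"xyz":[0,0,0],"angular":[0,0,0.05]}]'

```text
time_s: 22.2
position: [0.5018, -0.1891, 0.0679]
tcp_rot: [2.97, 1.02, 0.002]
ft_force: [2.0, -3.3, 0.3]
gripper_width: 0.014
```

```bash
python3 -c "
from h import *
st()
for n in('scene','top'):
    cv2.imwrite(f'pics/{n}11.png',bot.get_image(n)[:,:,::-1])
crop('pics/top11.png','pics/j1.png',240,185,80,60,10)
crop('pics/scene11.png','pics/j2.png',225,180,80,60,10)
"
```

```text
t 22.2 phi 127.79 p [ 0.5018 -0.1891  0.0679] F [ 2.05 -3.34  0.34] tool F [-0.44  3.9  -0.33] M [-0.546 -0.179  0.123] tau6 0.255 j6 0.44 w 0.014
```

View pics/j1.png

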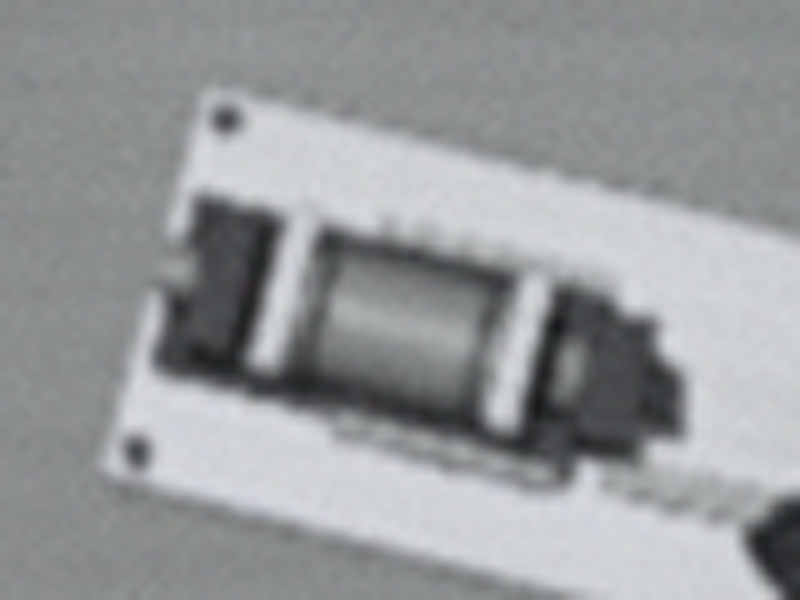

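View pics/j2.png

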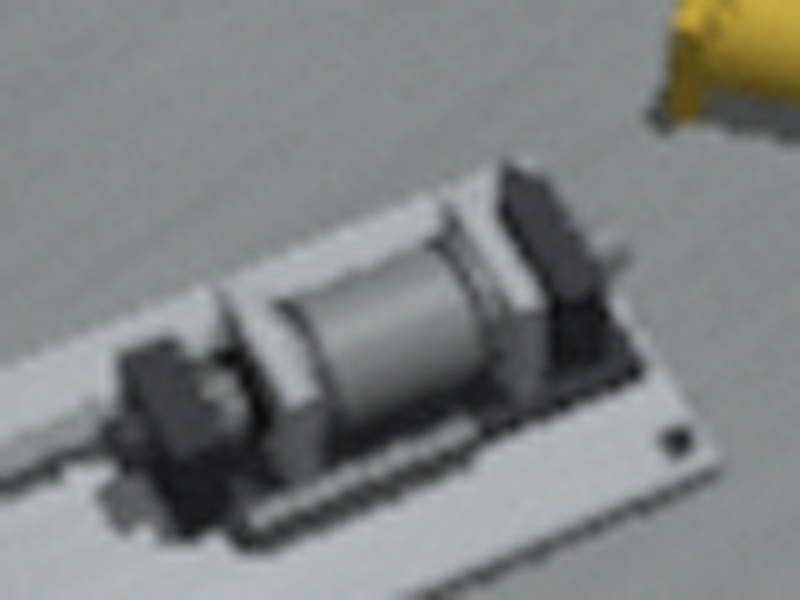

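Torque jumped from about 0.03 to 0.23 N m between φ = 119.8° and 124.8°, right at tooth 4 (120°). The pictures show the cartridge against the end stop. I need to know whether contact starts before or after 120°. The pawl is surely in by now, so I'll ease back within its play and read the load.

>>> drive_tool --increments '[{"xyz":[0,0,0],"angular":[0,0,-0.025]},{"xyz":[0,0,0],"angular":[0,0,-0.05]},{"xyz":[0,0,0],"angular":[0,0,-0.05]}]'

```text
time_s: 22.68
position: [0.5018, -0.1891, 0.0679]
tcp_rot: [2.942, 1.097, 0.002]
ft_force: [3.9, -3.7, -0.8]
gripper_width: 0.0137
```

```bash
python3 -c "
from h import *
st()"
```

```text
t 22.68 phi 124.8 p [ 0.5018 -0.1891  0.0679] F [ 3.87 -3.75 -0.81] tool F [0.47 5.36 0.82] M [-0.746 -0.528  0.156] tau6 0.173 j6 0.39 w 0.0137
```

>>> drive_tool --increments '[{"xyz":[0,0,0],"angular":[0,0,-0.0167]},{"xyz":[0,0,0],"angular":[0,0,-0.0167]}]'

```text
time_s: 22.92
position: [0.5018, -0.1892, 0.0679]
tcp_rot: [2.932, 1.123, 0.002]
ft_force: [4.3, -3.4, -1.0]
gripper_width: 0.0136
```

```bash
python3 -c "
from h import *
st()"
```

```text
t 22.93 phi 123.8 p [ 0.5018 -0.1892  0.0679] F [ 4.31 -3.38 -1.02] tool F [0.96 5.39 1.04] M [-0.782 -0.561  0.234] tau6 0.175 j6 0.37 w 0.0136
```

>>> drive_tool --increments '[{"xyz":[0,0,0],"angular":[0,0,-0.0167]},{"xyz":[0,0,0],"angular":[0,0,-0.0167]}]'

```text
time_s: 23.18
position: [0.5018, -0.1892, 0.0679]
tcp_rot: [2.922, 1.148, 0.002]
ft_force: [4.4, -3.1, -1.2]
gripper_width: 0.0138
```

```bash
python3 -c "
from h import *
st()"
```

```text
t 23.18 phi 122.82 p [ 0.5018 -0.1892  0.0679] F [ 4.39 -3.14 -1.17] tool F [1.08 5.29 1.19] M [-0.771 -0.513  0.107] tau6 0.079 j6 0.36 w 0.0138
```

>>> drive_tool --increments '[{"xyz":[0,0,0],"angular":[0,0,-0.0167]},{"xyz":[0,0,0],"angular":[0,0,-0.0167]}]'

```text
time_s: 23.42
position: [0.5018, -0.1893, 0.0679]
tcp_rot: [2.912, 1.173, 0.002]
ft_force: [4.9, -4.6, -1.0]
gripper_width: 0.0137
```

```bash
python3 -c "
from h import *
st()"
```

```text
t 23.43 phi 121.83 p [ 0.5018 -0.1893  0.0679] F [ 4.86 -4.58 -0.95] tool F [0.33 6.67 0.97] M [-0.738 -0.571 -0.031] tau6 -0.007 j6 0.34 w 0.0137
```

>>> drive_tool --increments '[{"xyz":[0,0,0],"angular":[0,0,-0.0167]},{"xyz":[0,0,0],"angular":[0,0,-0.0167]}]'

```text
time_s: 23.68
position: [0.5019, -0.1893, 0.0679]
tcp_rot: [2.902, 1.198, 0.002]
ft_force: [4.3, -4.4, -1.9]
gripper_width: 0.0136
```

```bash
python3 -c "
from h import *
st()"
```

```text
t 23.68 phi 120.83 p [ 0.5019 -0.1893  0.0679] F [ 4.35 -4.4  -1.91] tool F [-0.02  6.18  1.93] M [-0.769 -0.638  0.042] tau6 -0.008 j6 0.32 w 0.0136
```

>>> drive_tool --increments '[{"xyz":[0,0,0],"angular":[0,0,-0.0167]},{"xyz":[0,0,0],"angular":[0,0,-0.0167]}]'

```text
time_s: 23.92
position: [0.5019, -0.1893, 0.0679]
tcp_rot: [2.891, 1.224, 0.002]
ft_force: [4.2, -2.9, -2.4]
gripper_width: 0.014
```

```bash
python3 -c "
from h import *
st()"
```

```text
t 23.93 phi 119.83 p [ 0.5019 -0.1893  0.0679] F [ 4.21 -2.88 -2.37] tool F [0.87 5.02 2.39] M [-0.817 -0.572 -0.011] tau6 -0.008 j6 0.3 w 0.014
```

>>> drive_tool --increments '[{"xyz":[0,0,0],"angular":[0,0,-0.0167]},{"xyz":[0,0,0],"angular":[0,0,-0.0167]}]'

```text
time_s: 24.18
position: [0.5019, -0.1893, 0.0679]
tcp_rot: [2.881, 1.248, 0.002]
ft_force: [3.9, -4.0, -1.5]
gripper_width: 0.0139
```

```bash
python3 -c "
from h import *
st()"
```

```text
t 24.18 phi 118.84 p [ 0.5019 -0.1893  0.0679] F [ 3.91 -3.96 -1.5 ] tool F [-0.22  5.55  1.52] M [-0.779 -0.614 -0.074] tau6 -0.101 j6 0.29 w 0.0139
```

>>> drive_tool --increments '[{"xyz":[0,0,0],"angular":[0,0,-0.0167]},{"xyz":[0,0,0],"angular":[0,0,-0.0167]}]'

```text
time_s: 24.42
position: [0.5019, -0.1893, 0.0679]
tcp_rot: [2.87, 1.272, 0.003]
ft_force: [3.1, -3.0, -1.3]
gripper_width: 0.0139
```

```bash
python3 -c "
from h import *
st()"
```

```text
t 24.43 phi 117.88 p [ 0.5019 -0.1893  0.0679] F [ 3.07 -3.03 -1.29] tool F [-0.18  4.31  1.3 ] M [-0.698 -0.575 -0.276] tau6 -0.33 j6 0.27 w 0.0139
```

Easing back gave three readings:
- **Load:** it vanishes by φ = 121.8° (0.175 → 0.08 → 0).
- **Play:** the knob turns free down to about 119.3°.
- **Pawl:** it stops the knob hard at about 119.2° (-0.33 N m), which is tooth 4.

So the squeeze begins about 3° beyond tooth 4, and tooth 4 does not hold it. Tooth 5, at φ of about 149.2°, is the first that does. I'll turn on to about 156°.

>>> drive_tool --increments '[{"xyz":[0,0.004,0],"angular":[0,0,0.06]},{"xyz":[0,0.006,0],"angular":[0,0,0.12]},{"xyz":[0,0.006,0],"angular":[0,0,0.18]},{"xyz":[0,0.006,0],"angular":[0,0,0.2]},{"xyz":[0,0.006,0],"angular":[0,0,0.2]}]'

```text
time_s: 25.05
position: [0.5017, -0.1891, 0.0679]
tcp_rot: [-2.988, -0.968, 0.001]
ft_force: [-0.4, 0.9, 4.1]
gripper_width: 0.0139
```

```bash
python3 -c "
from h import *
st()"
```

```text
t 25.05 phi 129.81 p [ 0.5017 -0.1891  0.0679] F [-0.36  0.86  4.06] tool F [ 0.21 -0.91 -4.05] M [-0.079  0.062  0.246] tau6 0.229 j6 0.48 w 0.0139
```

>>> drive_tool --increments '[{"xyz":[0,0,0],"angular":[0,0,0.05]},{"xyz":[0,0,0],"angular":[0,0,0.1]},{"xyz":[0,0,0],"angular":[0,0,0.15]},{"xyz":[0,0,0],"angular":[0,0,0.15]}]'

```text
time_s: 25.55
position: [0.5016, -0.1888, 0.0679]
tcp_rot: [-3.054, -0.731, 0.001]
ft_force: [-2.4, 1.9, 2.2]
gripper_width: 0.0137
```

```bash
python3 -c "
from h import *
st()"
```

```text
t 25.55 phi 138.79 p [ 0.5016 -0.1888  0.0679] F [-2.36  1.88  2.23] tool F [-1.26 -2.75 -2.23] M [0.142 0.307 0.187] tau6 0.309 j6 0.63 w 0.0137
```

>>> drive_tool --increments '[{"xyz":[0,-0.004,0],"angular":[0,0,0.05]},{"xyz":[0,-0.004,0],"angular":[0,0,0.1]},{"xyz":[0,-0.004,0],"angular":[0,0,0.15]},{"xyz":[0,-0.004,0],"angular":[0,0,0.15]}]'

```text
time_s: 26.05
position: [0.5014, -0.1885, 0.0679]
tcp_rot: [-3.103, -0.489, 0.001]
ft_force: [-0.8, 0.8, 2.3]
gripper_width: 0.0137
```

```bash
python3 -c "
from h import *
st()"
```

```text
t 26.05 phi 147.79 p [ 0.5014 -0.1885  0.0679] F [-0.82  0.83  2.32] tool F [-0.53 -1.05 -2.32] M [0.047 0.318 0.22 ] tau6 0.296 j6 0.79 w 0.0137
```

>>> drive_tool --increments '[{"xyz":[0,0,0],"angular":[0,0,0.05]},{"xyz":[0,0,0],"angular":[0,0,0.1]},{"xyz":[0,0,0],"angular":[0,0,0.14]},{"xyz":[0,0,0],"angular":[0,0,0.14]},{"xyz":[0,0,0],"angular":[0,0,0.14]}]'

```text
time_s: 26.68
position: [0.5014, -0.1883, 0.0678]
tcp_rot: [-3.13, -0.26, 0.001]
ft_force: [-1.8, 3.0, 3.9]
gripper_width: 0.0138
```

```bash
python3 -c "
from h import *
st()"
```

```text
t 26.68 phi 156.2 p [ 0.5014 -0.1883  0.0678] F [-1.84  2.98  3.92] tool F [-1.33 -3.25 -3.91] M [0.413 0.527 0.284] tau6 0.293 j6 0.94 w 0.0138
```

>>> drive_tool --increments '[{"xyz":[0,0,0],"angular":[0,0,0.025]},{"xyz":[0,0,0],"angular":[0,0,0.03]},{"xyz":[0,0,0],"angular":[0,0,0.03]}]'

```text
time_s: 27.05
position: [0.5014, -0.1882, 0.0678]
tcp_rot: [-3.134, -0.208, 0.001]
ft_force: [-1.6, 3.5, 4.5]
gripper_width: 0.0137
```

>>> drive_tool --increments '[{"xyz":[0,-0.003,0],"angular":[0,0,-0.04]},{"xyz":[0,-0.003,0],"angular":[0,0,-0.08]},{"xyz":[0,-0.003,0],"angular":[0,0,-0.12]},{"xyz":[0,-0.003,0],"angular":[0,0,-0.12]}]'

```text
time_s: 27.55
position: [0.5014, -0.1885, 0.0679]
tcp_rot: [3.115, 0.404, -0.001]
ft_force: [-1.8, 0.3, 4.6]
gripper_width: 0.0142
```

```bash
python3 -c "
from h import *
st()"
```

```text
t 27.55 phi 150.93 p [ 0.5014 -0.1885  0.0679] F [-1.84  0.34  4.6 ] tool F [-1.7  -0.79 -4.6 ] M [0.152 0.478 0.326] tau6 0.242 j6 0.85 w 0.0142
```

>>> drive_tool --increments '[{"xyz":[0,0,0],"angular":[0,0,-0.0167]},{"xyz":[0,0,0],"angular":[0,0,-0.0167]}]'

```text
time_s: 27.8
position: [0.5015, -0.1884, 0.0678]
tcp_rot: [3.111, 0.432, -0.001]
ft_force: [-1.6, 0.4, 4.5]
gripper_width: 0.0138
```

```bash
python3 -c "
from h import *
st()"
```

```text
t 27.8 phi 149.9 p [ 0.5015 -0.1884  0.0678] F [-1.59  0.37  4.49] tool F [-1.43 -0.78 -4.49] M [-0.054  0.542  0.329] tau6 0.263 j6 0.83 w 0.0138
```

>>> drive_tool --increments '[{"xyz":[0,0,0],"angular":[0,0,-0.0167]},{"xyz":[0,0,0],"angular":[0,0,-0.0167]}]'

```text
time_s: 28.05
position: [0.5014, -0.1884, 0.0679]
tcp_rot: [3.107, 0.459, -0.0]
ft_force: [-3.0, -1.0, 4.6]
gripper_width: 0.0136
```

```bash
python3 -c "
from h import *
st()"
```

```text
t 28.05 phi 148.9 p [ 0.5014 -0.1884  0.0679] F [-2.96 -1.02  4.59] tool F [-3.13  0.13 -4.59] M [-0.193  0.713  0.148] tau6 0.088 j6 0.81 w 0.0136
```

>>> drive_tool --increments '[{"xyz":[0,0,0],"angular":[0,0,-0.0167]},{"xyz":[0,0,0],"angular":[0,0,-0.0167]}]'

```text
time_s: 28.3
position: [0.5014, -0.1884, 0.0679]
tcp_rot: [3.103, 0.486, -0.0]
ft_force: [-3.2, -2.1, 3.8]
gripper_width: 0.0137
```

```bash
python3 -c "
from h import *
st()"
```

```text
t 28.3 phi 147.91 p [ 0.5014 -0.1884  0.0679] F [-3.19 -2.07  3.78] tool F [-3.68  1.   -3.78] M [-0.351  0.725 -0.13 ] tau6 -0.204 j6 0.8 w 0.0137
```

The load stays at about 0.25 N m right down to about 149.5°, where the pawl takes it (zero at about 148.6°). So tooth 5 holds the squeeze. I'll neutralise the torque, let go and lift.

>>> drive_tool --increments '[{"xyz":[0,0,0],"angular":[0,0,0.012]},{"xyz":[0,0,0],"angular":[0,0,0.012]}]'

```text
time_s: 28.55
position: [0.5015, -0.1884, 0.0679]
tcp_rot: [3.106, 0.467, -0.0]
ft_force: [-3.6, -3.0, 3.5]
gripper_width: 0.0137
```

>>> drive_tool --increments '[{"xyz":[0,0,0],"angular":[0,0,0]},{"xyz":[0,0,0],"angular":[0,0,0]},{"xyz":[0,0,0],"angular":[0,0,0]},{"xyz":[0,0,0],"angular":[0,0,0]},{"xyz":[0,0,0],"angular":[0,0,0]}]' --fingers 0.5

```text
time_s: 29.18
position: [0.5016, -0.1879, 0.0677]
tcp_rot: [-3.107, -0.467, -0.0]
ft_force: [0.2, -0.2, -0.3]
gripper_width: 0.0469
```

```bash
python3 -c "
from h import *
st()"
```

```text
t 29.18 phi 148.6 p [ 0.5016 -0.1879  0.0677] F [ 0.18 -0.24 -0.35] tool F [0.1  0.28 0.35] M [-0.009 -0.043 -0.021] tau6 -0.0 j6 0.81 w 0.0469
```

>>> drive_tool --increments '[{"xyz":[0,0,-0.1],"angular":[0,0,0]},{"xyz":[0,0,-0.3],"angular":[0,0,0]},{"xyz":[0,0,-0.5],"angular":[0,0,0]},{"xyz":[0,0,-0.6],"angular":[0,0,0]},{"xyz":[0,0,-0.6],"angular":[0,0,0]}]'

```text
time_s: 29.8
position: [0.5028, -0.1886, 0.2206]
tcp_rot: [3.103, 0.467, 0.008]
ft_force: [-0.8, 0.4, 0.1]
gripper_width: 0.0469
```

```bash
python3 -c "
from h import *
plan(.36,-.30,.22,-76)"
```

```text
t 29.8 at [ 0.5028 -0.1886  0.2206] yhead -72.9 F [-0.77  0.39  0.06] M [-0.016  0.022  0.014] w 0.0469
xyz [-0.6771, 0.2578, 0.0005] ang [0.0038, -0.0043, 0.0517] rows 2.897915435110186 0.29168243164451557
```

Retract out of the way and look.

>>> drive_tool --increments '[{"xyz":[-0.2,0.1,0],"angular":[0,0,0]},{"xyz":[-0.4,0.3,0],"angular":[0,0,0]},{"xyz":[-0.6,0.6,0],"angular":[0,0,0]},{"xyz":[-0.68,0.8,0],"angular":[0,0,0]},{"xyz":[-0.68,0.8,0],"angular":[0,0,0]},{"xyz":[-0.68,0.8,0],"angular":[0,0,0]},{"xyz":[-0.68,0.8,0],"angular":[0,0,0]}]'

```text
time_s: 30.68
position: [0.3978, -0.428, 0.2164]
tcp_rot: [-3.104, -0.468, 0.001]
ft_force: [0.1, 1.0, 0.7]
gripper_width: 0.047
```

```bash
python3 -c "
from h import *
st()
for n in('scene','top'):
    cv2.imwrite(f'pics/{n}12.png',bot.get_image(n)[:,:,::-1])
crop('pics/top12.png','pics/k1.png',240,185,140,85,5.6)
crop('pics/scene12.png','pics/k2.png',165,170,145,110,5.4)
"
```

```text
t 30.68 phi 148.57 p [ 0.3978 -0.428   0.2164] F [0.14 0.96 0.66] tool F [ 0.42 -0.88 -0.66] M [-0.024  0.004 -0.023] tau6 0.001 j6 0.35 w 0.047
```

View pics/k1.png

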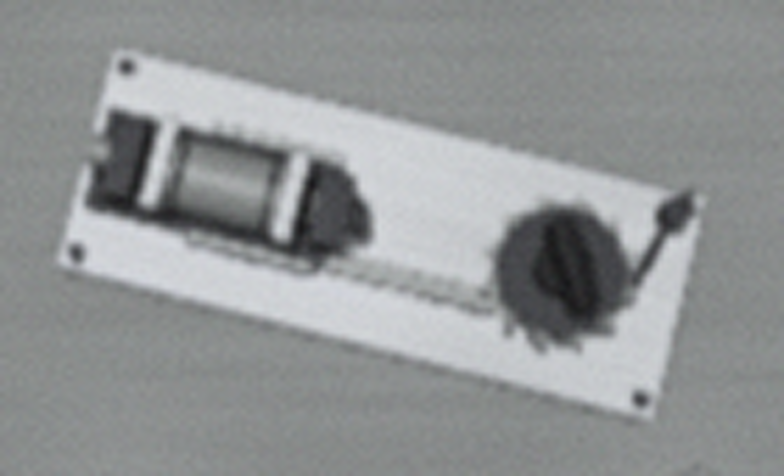

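View pics/k2.png

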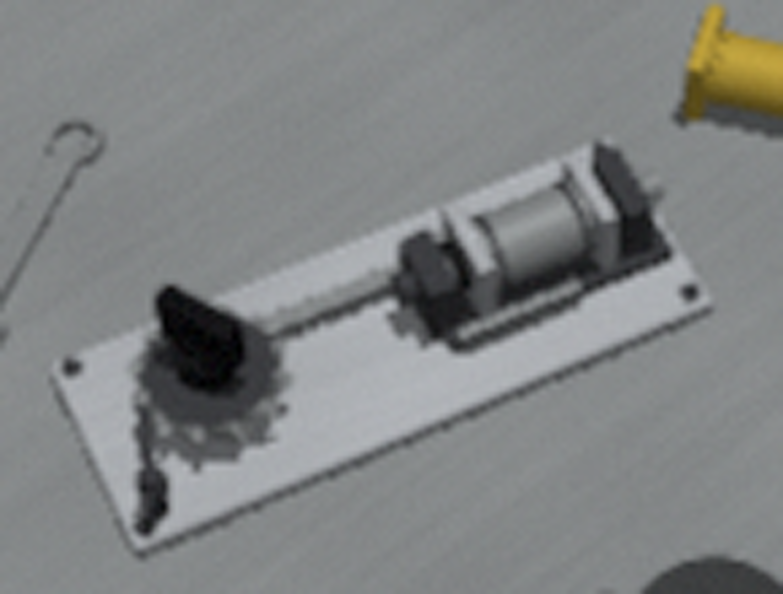

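View pics/top12.png

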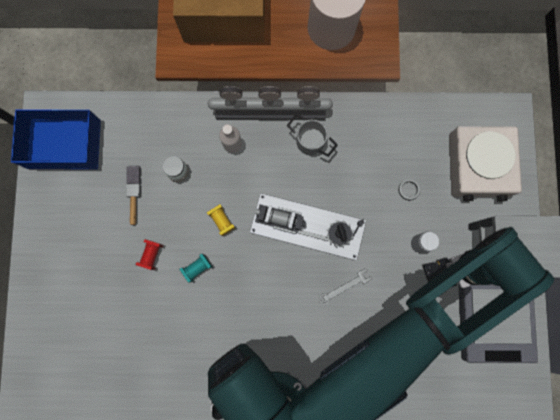

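The cartridge sits between nozzle and stop at top crop (150–310, 120–250). The knob bar is at about +16–20°, which matches tooth 5, and nothing else has moved. Handing in.

```bash
python3 -c "
from rig import bot
print(bot.close_job())"
```

```text
the job is handed in; nothing more can be done
None
```

I laid the steel cartridge in the cradle, let go of it, and turned the knob clockwise to tooth 5 (150°). I then let go of the knob, backed the arm away and handed the job in at about 31 s.

- **Choice of tooth:** The squeeze only began about 3° past tooth 4. Easing back, the load was gone by my 121.8° reading, and the pawl stopped the knob at about 119.2°. Tooth 4 therefore did not hold the squeeze.
- **Tooth 5 holds:** After turning past tooth 5, I eased back again. The load, about 0.25 N m (roughly 14 N at the nozzle), stayed until the pawl took it at about 149°.
- **Final pictures:** The cartridge is held between nozzle and end stop, the knob bar is at the angle for tooth 5, and the other things look unmoved. The robot touches nothing.
- **What disagreed:** The two cameras placed the clamp 3–4 mm apart. My first estimate of the knob axis was about 3 mm off, which put up to about 10 N of side force on the grip until I recentred. The pawl positions also sat about 1° below the angles I worked out from the image.

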